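# Square up the drooping column of a photo stand and hold it for tightening

## Task

The column of the photo stand on the bench is loose at its foot bolt and droops over the board; it has to be squared so that a colleague can tighten the knob. Lift the petri dish off the stand's board, without tipping it, and put it down on the bench. Then take the steel try square, stand it on the board and press it into the corner between board and column, stock flat on the board and blade flat against the middle of the column, so that it pushes the column upright; finish while still gripping the square and holding it pressed there, leaving the other things around undisturbed.

Things in the scene. Friction and masses are not known exactly. Their poses are not given: they have to be found in the camera images.
- stand: photo stand, fixed: grey board 270 (its x) x 110 (y) mm, top 15 mm above the bench; origin on the bench under the board's centre. Its x axis runs along the board to the column at the +x end, held in a steel foot (82 mm wide, 46 mm high) that begins 8 mm behind the column's front face; star knob to +y. Beyond the free -x end the bench is bare for 100 mm.
- board: the stand's grey board, fixed to it: 270 x 110 mm, 8 mm thick; origin at the centre of its underside, axes as the stand's. Keep wrists clear of the shelves behind the bench, which begin about 120 mm behind the stand's centre line (world x = 0.6).
- corner (a point): the corner to press into: point on the board's top at the middle of the column's width, in the plane of the column's front face when upright; fixed to the stand, axes as the stand's. Apart from the petri dish the board is clear from here along -x for 220 mm. Pressing the square home along the board with about 10 to 15 N makes both faces bear.
- column (a joint): lean of the column over the board, rad: 0 upright, positive = top tilted to the stand's -x; range -0.06 to 0.12. Turns about a bolt 30 mm above the board, 34 mm behind the front face; it droops to 0.12 by its own weight unless held up (2 to 4 N, 100 mm up). It does not stay where it is pushed.
- column_face (a point): point on the middle of the column's flat front face, 100 mm above the board; moves with it. Aluminium column 30 mm wide (stand's y), 44 mm deep, 190 mm high; front face plain up to 120 mm above the board, over that (to 160 mm) a steel carriage, 50 mm wide, juts out 25 mm over the board.
- square: steel try square, 0.4 to 0.6 kg, loose, standing on its stock. Stock 165 long, 15 thick, 26 mm high; blade 25 wide, 6 thick, up to 105 mm. Origin: outer corner, mid thickness, underside level. x points out of the outer face (blade and stock end flush at x=0; stock runs to x=-165, blade -25 to 0), z up. Centre of mass x=-73; grip the stock from above at x=-45 to -160.
- dish: closed petri dish, 63 mm diameter, 16 mm high (solid part 60 mm x 14 mm), loose, about 30 g, standing on the stand's board; origin at the centre of its underside, z up
- dropper_a: small white dropper bottle with conical cap, 24 mm diameter, 68 mm high, bystander; origin at the centre of its underside
- dropper_b: another such dropper bottle, bystander; origin at the centre of its underside
- amber_bottle: brown glass pipette bottle, 33 mm diameter, 102 mm high, bystander; origin at the centre of its underside
- timer: flat lab timer 66 x 66 x 19 mm, bystander; origin at the centre of its underside
- tweezers: steel forceps, 126 x 20 x 8 mm, lying along the front edge of the bench, bystander; origin at the centre of its underside, long axis y
- other_dish: another petri dish of the same size, standing on the bench to the far right beside the timer, bystander; origin at the centre of its underside
There are look-alikes about, which are no part of the job. What is shaped like the dish but red is not meant.

How it is judged:
On the way, in this order (a step that is already met when the one before it is completed fails the run):
1. the petri dish stands on the bench, off the stand, let go (height (world z) of dish below 0.005 m and angle between dish's own z axis and vertical below 0.1 rad and contact force between dish and the fingers below 0.1 N and linear speed of dish below 0.02 m/s), for 0.2 s.
2. the square, held, has pushed the column upright (value of joint column below 0.015 rad and contact force between square and column above 1 N and contact force between square and the fingers above 1 N), for 0.2 s.
At the end, for the whole second after the job is handed in: Robot still grips the square: stock flat on the board (tilt under 0.015 rad, within 2 mm), outer corner within 3 mm of the corner and 10 mm of mid-column, in line within 0.07 rad, over 1 N on board and column, column upright within 0.015 rad; dish level on the bench, free (all of step 2 and value of joint column above -0.015 rad and contact force between square and board above 1 N and contact force between the arm and column below 0.5 N and angle between square's own z axis and vertical below 0.015 rad and angle between the x axis of square and the x axis of stand, either way round below 0.07 rad and x of square in the frame of corner above -0.003 m and y of square in the frame of corner between -0.01 and 0.01 m and z of square in the frame of corner below 0.002 m and height (world z) of dish below 0.005 m and angle between dish's own z axis and vertical below 0.1 rad and contact force between dish and anything else below 2 N); the arm keeps its last pose, push and grip.
It fails at once if the dish is tipped by more than 30 degrees (angle between dish's own z axis and vertical above 0.52 rad).
It fails at once if a bystander is pushed more than 30 mm or knocked over (distance of any of dropper_a, dropper_b, amber_bottle, timer, tweezers, other_dish from where it was at the start of the episode above 0.03 m or angle between any of dropper_a, dropper_b, amber_bottle's own z axis and vertical above 0.5 rad).
It also fails if it takes over 72 s, if anything falls off the work surface, if the arm or the gripper's body presses on something with over 40 N, if the wrist force passes 120 N, or if a joint passes its speed limit or range.

## Robot

A 7-joint arm with a two-finger parallel gripper is mounted at the origin on a cart in front of the work surface, level with it; the furniture and walls round the work are solid. World frame = base frame: x ahead of the robot, y to its left, z up, the work surface at z = 0. Lengths are in m, angles in rad, forces in N, time in s.
With the tool pointing down it reaches from about 0.425 to 0.875 m from the base axis. Payload 4.7 kg.
Tool frame: the origin (TCP) lies at the very end of the fingers, on their centre line; the grasp point (between the pads) lies 19 mm behind it; y points along the fingers, z is the direction in which the jaws open and shut, and the axes are right-handed (so a half turn about y gives the same grasp; the last joint's range is limited). The gripper opens to 85 mm and grips with 20 to 120 N. Pads are 22 mm wide; open, the fingers measure 114 mm over their backs; the gripper's body (76 mm by 85 mm) begins 54 mm behind the grasp point. The pads swing forward as they close: fully open they stand 13 mm farther back than shut.
Start: joints at [-1.321, 0.321, -0.07, 1.45, 0.023, 1.371, -0.057], TCP at [0.152, 0.632, 0.231] pointing down, gripper open.
Joint ranges: [-2.86, 2.86], [-0.3, 2.09], [-1.38, 1.24], [0.06, 2.45], [-1.56, 4.7], [0.09, 2.05], [-2.69, 2.69]. Speed limits (rad/s): [2.57, 2.57, 3.14, 3.14, 3.14, 3.14, 3.14].

## Interface

Orientations are given as a unit quaternion [x, y, z, w].
In Python, from station import bot gives the robot as it stands.
- The arm moves only by the tool move_arm, never from a script. Its argument "targets" is a list of rows, each a list of 5 numbers: the shift along the tool's x, y, z in mm, then the turn about the tool's y in rad, then the opening, from -1 (shut) to 1 (fully open). In form: [[dx, dy, dz, spin, fingers], ...]. A call has exactly 8 rows; each row shifts and turns the commanded pose from where the row before left it, along the tool's axes as they then stand; what a row does not reach is not made up. A row lasts 1/12 s, in which the tool goes at most 41.7 mm and 7.16 degrees, less where a joint would pass 70% of its speed; a pose out of reach is approached as far as the arm can. A call is refused whole if a number of a shift passes 41.7 or a number of a turn 0.125, either way. A call with a gripper value outside its range is refused whole. The fingers move at their own pace and stop on an object; the grip force is fixed at half the most. Time passes only in rows, so rows that do not move let the fingers close, or fill a call up. It gives the time, the measured TCP pose, the force and the opening at its end, in the units of the state.
- bot.get_obs(): the state, without advancing time (a new reading comes with each control period).
- bot.read_camera(name): name is "scene" or "top"; returns a dict with "image" (420x560x3 uint8, red, green, blue), "fx", "fy", "cx", "cy" (pixels), "R" (3x3) and "t" (3): a world point X has camera coordinates R X + t. Camera axes: x right, y down, z forward; pixel columns grow to the right and rows downward; lengths in m; the calibration is good to about 2 mm. A picture is of the moment at which its call begins. There is no depth.
- bot.finish_job(): hands the job in, once; it reports no verdict.
Trained networks look in a picture, given as the dict that the camera call returned (one of the last four; its "shot" number tells which), for a name from the list of things; names that differ only in an ending like _2 or _b are one class to them, and where a whole thing is asked for, a point or a joint stands for the part that bears it (a point fixed in the world has none). Each returns a list of dicts, best first, with "conf" (0 to 1); they miss things now and then, are a little off and sometimes report something else, mostly with a low value. They report only what shows in the picture. A call takes as long as a camera call. They do not tell look-alikes from the thing itself.
- bot.regions_of(query, picture): "pixels" (420x560 bool, what is visible of it) and "pixel" ([column, row] in pixels, amid what is visible of it).
The state is a dict: "t": time; "qpos": joint angles; "joint_vel": joint speeds; "joint_torque": joint torques, N m; "eef_pos": TCP position; "tool_rot": TCP orientation; "contact_force": force on the tool from outside, world axes, zero at the start; "wrist_torque": the same for the moment, N m; "width": finger opening in m.
Only numpy, scipy, OpenCV 4.12 (cv2) and the standard library are available. Lean on these libraries where they do the work, as an engineer would, in place of code of your own. Each camera call takes 0.05 s, during which the arm holds its last target.

## Working session

There is one attempt and no reset: what is moved stays moved. The work goes in short steps, Python scripts to look and compute and a tool call to move; the robot and the scene stay as the last step left them, time stands still between calls to the robot, and variables do not carry over. Pictures are saved under pics/ and viewed, and the job is handed in when it is done.

Besides the shell and the picture viewer there is one more tool, called as name(argument=value, ...), one argument or row to a line, values as JSON. move_arm: Moves the arm, as the interface text tells. Its arguments: {"type":"object","properties":{"targets":{"type":"array","items":{"type":"array","items":{"type":"number"}}}},"required":["targets"]}

```bash
mkdir -p pics; ls; cat > h.py <<'E'
from station import bot
import numpy as np, cv2
from scipy.spatial.transform import Rotation as Rn
def save(p,name,box=None,s=1):
    im=p["image"][:,:,::-1]
    if box: im=im[box[1]:box[3],box[0]:box[2]]
    im=cv2.resize(im,None,fx=s,fy=s,interpolation=cv2.INTER_CUBIC); cv2.imwrite("pics/"+name,im)
def ray(p,uv,z):
    d=np.array([(uv[0]-p["cx"])/p["fx"],(uv[1]-p["cy"])/p["fy"],1.])
    R=np.array(p["R"]);t=np.array(p["t"]);o=-R.T@t;d=R.T@d
    return o+d*(z-o[2])/d[2]
def proj(p,X):
    c=np.array(p["R"])@np.array(X)+np.array(p["t"]);return np.array([p["fx"]*c[0]/c[2]+p["cx"],p["fy"]*c[1]/c[2]+p["cy"]])
E
python3 - <<'E'
from h import *
o=bot.get_obs();print({k:np.round(v,4) for k,v in o.items()})
print(Rn.from_quat(o["tool_rot"]).as_matrix().round(3))
for n in("scene","top"):
    p=bot.read_camera(n);save(p,n+"0.png",s=1.4)
    print(n,-np.array(p["R"]).T@p["t"],p["fx"])
    for q in("dish","square","stand","board","column","dropper_a","timer","amber_bottle","tweezers"):
        print(n,q,[(np.round(r["pixel"]),round(r["conf"],2),int(r["pixels"].sum())) for r in bot.regions_of(q,p)])
E
```

```text
pics
{'t': np.float64(0.0), 'qpos': array([-1.3209,  0.3218, -0.0701,  1.4517,  0.0226,  1.3708, -0.0569]), 'joint_vel': array([ 0.0003,  0.0005, -0.0003,  0.0017, -0.0006,  0.0015, -0.0001]), 'joint_torque': array([ 3.00000e-04, -4.93584e+01, -3.81800e-01, -3.14321e+01,
        1.32000e-02,  1.17000e-02, -0.00000e+00]), 'eef_pos': array([0.1518, 0.6315, 0.2302]), 'tool_rot': array([ 0.7029, -0.0832,  0.0831, -0.7015]), 'contact_force': array([ 0.4926, -0.1892,  0.1611]), 'wrist_torque': array([-0.014 , -0.0095,  0.0171]), 'width': np.float64(0.0855)}
[[ 0.972 -0.     0.234]
 [-0.234 -0.002  0.972]
 [ 0.    -1.    -0.002]]
scene [-0.05979966 -0.99480148  1.25449748] 492.91837036275956
scene dish [(array([239., 179.]), 0.76, 183), (array([280., 226.]), 0.75, 253), (array([227., 161.]), 0.7, 2207)]
scene square [(array([305., 273.]), 0.75, 403)]
scene stand [(array([226., 162.]), 0.58, 1989), (array([370., 355.]), 0.39, 442)]
scene board [(array([236., 171.]), 0.69, 1352)]
scene column [(array([219., 132.]), 0.8, 704)]
scene dropper_a [(array([322., 242.]), 0.49, 86), (array([313., 229.]), 0.42, 131)]
scene timer [(array([345., 330.]), 0.88, 559)]
scene amber_bottle [(array([364., 289.]), 0.5, 255)]
scene tweezers []
top [ 0.21176146 -0.13270427  1.53825931] 396.0901377381011
top dish [(array([273., 223.]), 0.53, 233)]
top square [(array([328., 224.]), 0.8, 193)]
top stand [(array([190., 230.]), 0.78, 1924)]
top board [(array([200., 230.]), 0.61, 1431)]
top column [(array([164., 226.]), 0.89, 418)]
top dropper_a [(array([294., 197.]), 0.39, 36), (array([302., 197.]), 0.36, 41)]
top timer [(array([375., 222.]), 0.68, 263)]
top amber_bottle []
top tweezers [(array([192., 229.]), 0.62, 1887), (array([302., 240.]), 0.55, 63)]
```

View pics/scene0.png

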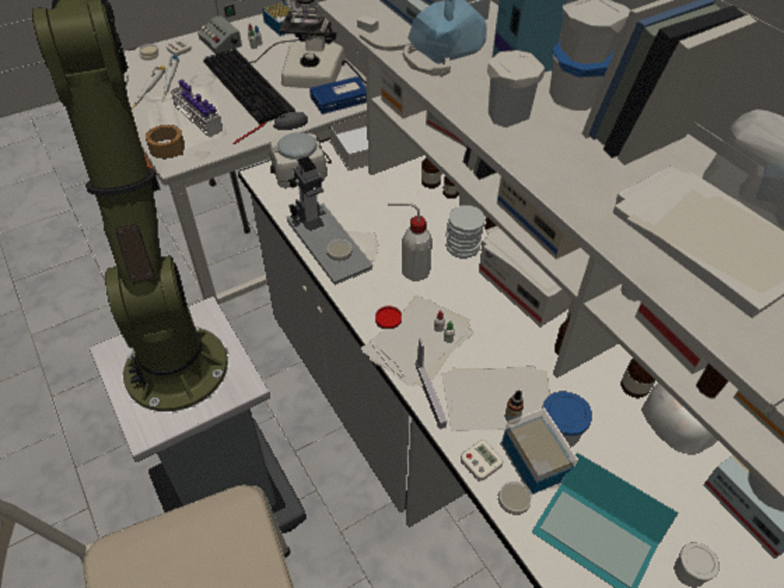

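View pics/top0.png

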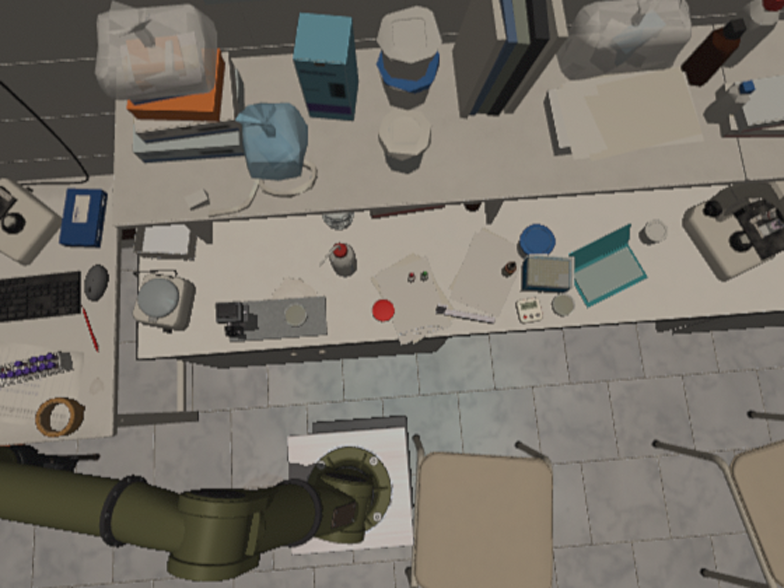

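The dish candidates in the scene picture at 1.4x are:
- A pale dish on the grey board at (340,249).
- A red one on the bench at (388,317).
- A pale one by the timer at (515,498), which is other_dish.
- A pale one at the far right at (697,563).

The one on the board fits the description. The square stands at (430,385), blade up at (421,352). I'll confirm in a crop.

```bash
python3 - <<'E'
from h import *
p=bot.read_camera("scene");save(p,"s1.png",(185,85,385,235),4)
t=bot.read_camera("top");save(t,"t1.png",(140,170,340,270),4);save(t,"t2.png",(270,170,430,250),5)
save(p,"s2.png",(250,190,400,310),5)
E
```

```text
(no output)
```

View pics/s1.png

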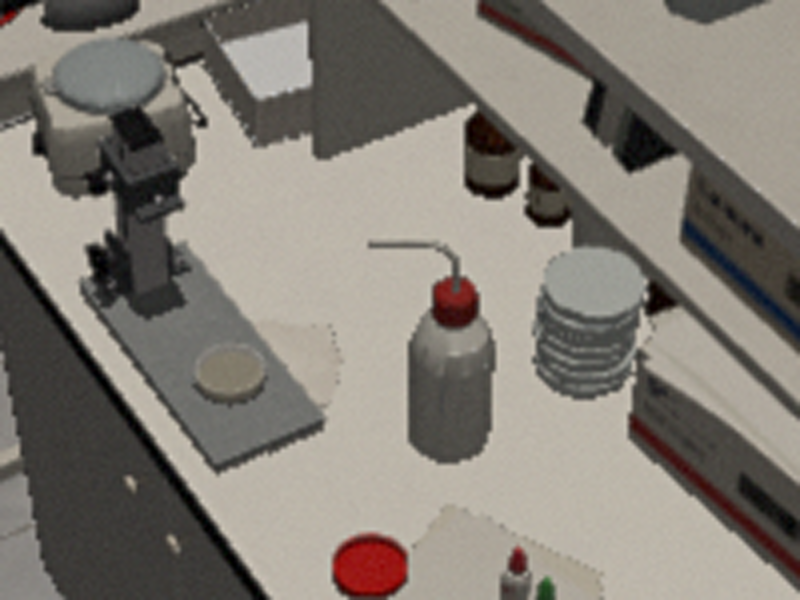

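View pics/t1.png

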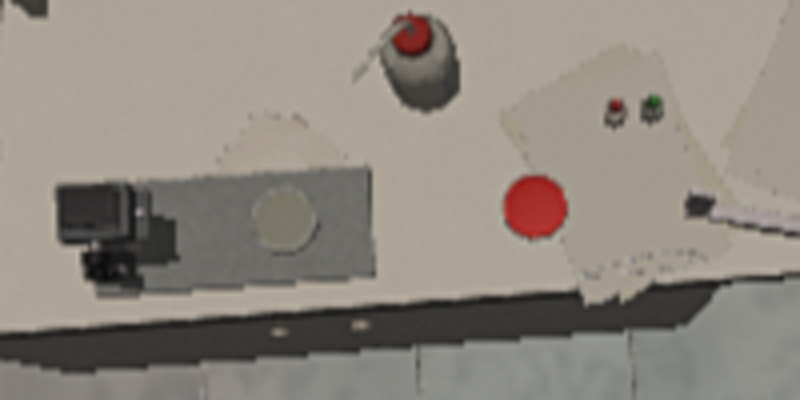

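View pics/t2.png

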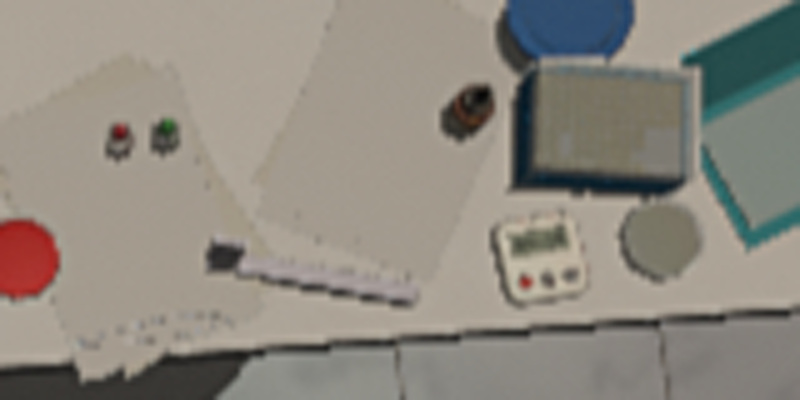

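View pics/s2.png

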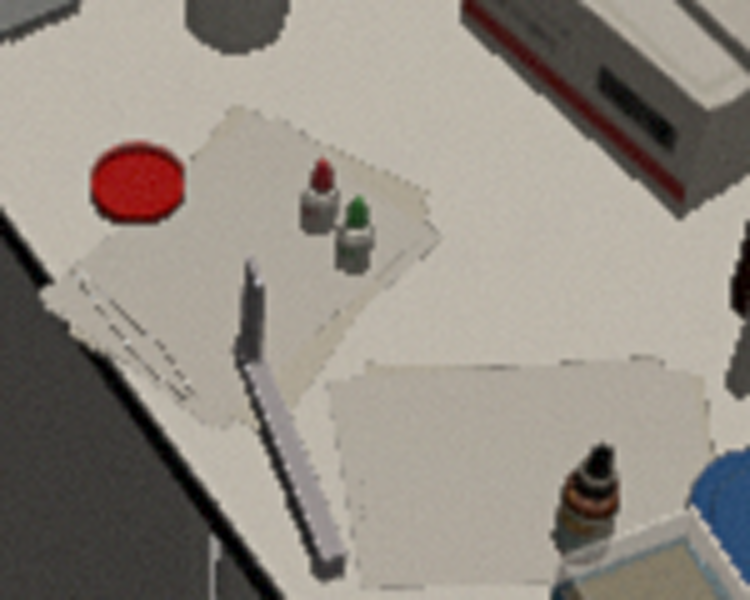

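The crop confirms it: the pale dish lies on the grey board (s1 crop (230,372); top crop (285,220)). Column is at the left end of the board, and the square's blade end faces the column. Next I'll locate everything accurately.

```bash
python3 - <<'E'
from h import *
from scipy.optimize import least_squares
s=bot.read_camera("scene");t=bot.read_camera("top")
def S(x,y):return np.array([x/4+185,y/4+85])-.375
def T(x,y):return np.array([x/4+140,y/4+170])-.375
# board corners (top face): free end
print("T free back/front",ray(t,T(370,168),.015),ray(t,T(374,275),.015))
print("S free back/front",ray(s,S(322,413),.015),ray(s,S(218,460),.015))
print("S col end front", ray(s,S(82,283),.015)," T", ray(t,T(98,292),.015))
for n,p in(("s",s),("t",t)):
    for r in bot.regions_of("dish",p):
        m=r["pixels"];ys,xs=np.nonzero(m);u=[(xs.min()+xs.max())/2,(ys.min()+ys.max())/2]
        print(n,"dish",r["conf"],m.sum(),[xs.mean(),ys.mean()],ray(p,[xs.mean(),ys.mean()],.015+.010),"bench:",ray(p,[xs.mean(),ys.mean()],.01))
    for r in bot.regions_of("square",p):
        m=r["pixels"];ys,xs=np.nonzero(m);print(n,"sq",r["conf"],m.sum())
        im=p["image"].copy();im[m]=(0,255,0);save({"image":im},n+"_sqm.png",(290,200,370,320),5)
    r=bot.regions_of("board",p)
    if r:
        im=p["image"].copy();im[r[0]["pixels"]]=(0,255,0);save({"image":im},n+"_bm.png",(150,90,310,260),4)
def Q(x,y):return np.array([x/5+270,y/5+170])-.4
def Q2(x,y):return np.array([x/5+250,y/5+190])-.4
print("T stock end top mid",ray(t,Q(412,290),.026),"near blade",ray(t,Q(245,264),.026),"blade top",ray(t,Q(225,250),.105))
print("S stock end top mid",ray(s,Q2(330,556),.026),"near blade",ray(s,Q2(258,368),.026),"blade top",ray(s,Q2(252,265),.105))
for k,x,y in(("drA",119,150),("drB",165,145),("amb",468,120),("red",20,258),("tweez?",155,330),("odish",660,240)):print(k,ray(t,Q(x,y),.01))
E
```

```text
T free back/front [0.52304116 0.03326406 0.015     ] [0.41749426 0.03494508 0.015     ]
S free back/front [0.51960717 0.03970999 0.015     ] [0.4160766  0.03750626 0.015     ]
S col end front [0.41326476 0.29708334 0.015     ]  T [0.42148148 0.30136319 0.015     ]
s dish 0.79 234 [np.float64(277.22222222222223), np.float64(226.2863247863248)] [ 0.46226731 -0.13639378  0.025     ] bench: [ 0.46863658 -0.12592111  0.01      ]
s dish 0.67 400 [np.float64(306.25), np.float64(276.6625)] [ 0.43629732 -0.34567679  0.025     ] bench: [ 0.44234975 -0.3377574   0.01      ]
s dish 0.54 217 [np.float64(241.69585253456222), np.float64(177.57142857142858)] [0.4695979  0.11695207 0.025     ] bench: [0.47605661 0.13051558 0.01      ]
s sq 0.68 424
s sq 0.57 2111
t dish 0.79 214 [np.float64(273.3878504672897), np.float64(221.49532710280374)] [ 0.46979404 -0.12515543  0.025     ] bench: [ 0.47235176 -0.1250806   0.01      ]
t dish 0.6 210 [np.float64(210.53809523809525), np.float64(225.35238095238094)] [0.47339941 0.11825738 0.025     ] bench: [0.47599287 0.12074501 0.01      ]
t sq 0.52 250
T stock end top mid [ 0.42251201 -0.42571047  0.026     ] near blade [ 0.45264244 -0.29925637  0.026     ] blade top [ 0.45155597 -0.27691993  0.105     ]
S stock end top mid [ 0.41373304 -0.42832521  0.026     ] near blade [ 0.44943171 -0.29787915  0.026     ] blade top [ 0.45354875 -0.27943715  0.105     ]
drA [ 0.55382178 -0.21044725  0.01      ]
drB [ 0.55506192 -0.24708216  0.01      ]
amb [ 0.55682138 -0.48849033  0.01      ]
red [ 0.47345595 -0.12599403  0.01      ]
tweez? [ 0.40886339 -0.22635498  0.01      ]
odish [ 0.44917047 -0.62690067  0.01      ]
```

```bash
cat >> h.py <<'E'
def plan(p1,yaw1,n,fing,o=None,p0=None,yaw0=None):
    """rows to world p1 with tool z azimuth yaw1, tool vertical"""
    o=o or bot.get_obs();M=Rn.from_quat(o["tool_rot"]).as_matrix()
    if yaw0 is None: yaw0=np.arctan2(M[1,2],M[0,2])
    if p0 is None:p0=np.array(o["eef_pos"])
    p1=np.array(p1,float);dy=(yaw1-yaw0+np.pi)%(2*np.pi)-np.pi
    print("from",np.round(p0,4),round(yaw0,4),"F",np.round(o["contact_force"],1),"w",round(float(o["width"]),4),"spin tot",-dy)
    rows=[]
    spin=round(-dy/n,3);a=yaw0;p=p0.copy()
    for i in range(n):
        zt=np.array([np.cos(a),np.sin(a),0]);yt=np.array([0,0,-1.]);xt=np.cross(yt,zt)
        d=(p1-p)/(n-i)*1000
        r=[round(float(d@xt),1),round(float(d@yt),1),round(float(d@zt),1),spin,fing];rows.append(r)
        p=p+(xt*r[0]+yt*r[1]+zt*r[2])/1000;a-=spin
    for i in range(0,n,8):print(rows[i:i+8])
    return rows
E
python3 - <<'E'
from h import *
plan([.472,.118,.20],0.0,24,1)
E
```

```text
from [0.1519 0.632  0.2313] 1.335 F [ 0.3 -0.1  0.7] w 0.0856 spin tot 1.3350396074220625
[[18.0, 1.3, -17.7, np.float64(0.056), 1], [18.9, 1.3, -16.7, np.float64(0.056), 1], [19.8, 1.3, -15.6, np.float64(0.056), 1], [20.7, 1.3, -14.5, np.float64(0.056), 1], [21.5, 1.3, -13.3, np.float64(0.056), 1], [22.2, 1.3, -12.0, np.float64(0.056), 1], [22.8, 1.3, -10.8, np.float64(0.056), 1], [23.4, 1.3, -9.5, np.float64(0.056), 1]]
[[23.9, 1.3, -8.2, np.float64(0.056), 1], [24.3, 1.3, -6.8, np.float64(0.056), 1], [24.6, 1.3, -5.5, np.float64(0.056), 1], [24.9, 1.3, -4.1, np.float64(0.056), 1], [25.1, 1.3, -2.7, np.float64(0.056), 1], [25.2, 1.3, -1.3, np.float64(0.056), 1], [25.2, 1.3, 0.2, np.float64(0.056), 1], [25.2, 1.3, 1.6, np.float64(0.056), 1]]
[[25.0, 1.3, 3.0, np.float64(0.056), 1], [24.8, 1.3, 4.4, np.float64(0.056), 1], [24.6, 1.3, 5.7, np.float64(0.056), 1], [24.2, 1.3, 7.1, np.float64(0.056), 1], [23.8, 1.3, 8.5, np.float64(0.056), 1], [23.2, 1.3, 9.8, np.float64(0.056), 1], [22.7, 1.4, 11.1, np.float64(0.056), 1], [22.0, 1.3, 12.3, np.float64(0.056), 1]]
```

move_arm(
  targets=[
    [18, 0, -18, 0.056, 1],
    [19, 0, -17, 0.056, 1],
    [20, 0, -16, 0.056, 1],
    [21, 0, -15, 0.056, 1],
    [21, 0, -13, 0.056, 1],
    [22, 0, -12, 0.056, 1],
    [23, 0, -11, 0.056, 1],
    [23, 0, -10, 0.056, 1],
  ],
)

```text
t: 2.17
eef_pos: [0.2583, 0.458, 0.2315]
tool_rot: [-0.666, 0.238, -0.238, 0.666]
contact_force: [0.6, -0.4, 0.6]
width: 0.0854
```

move_arm(
  targets=[
    [24, 0, -8, 0.056, 1],
    [24, 0, -7, 0.056, 1],
    [25, 0, -5, 0.056, 1],
    [25, 0, -4, 0.056, 1],
    [25, 0, -3, 0.056, 1],
    [25, 0, -1, 0.056, 1],
    [25, 0, 0, 0.056, 1],
    [25, 0, 2, 0.056, 1],
  ],
)

```text
t: 2.83
eef_pos: [0.3659, 0.2864, 0.2314]
tool_rot: [-0.596, 0.381, -0.381, 0.596]
contact_force: [0.9, 1.7, 0.0]
width: 0.086
```

move_arm(
  targets=[
    [25, 0, 3, 0.056, 1],
    [25, 0, 4, 0.056, 1],
    [25, 0, 6, 0.056, 1],
    [24, 0, 7, 0.056, 1],
    [24, 0, 8, 0.056, 1],
    [23, 0, 10, 0.056, 1],
    [22, 0, 11, 0.056, 1],
    [22, 0, 12, 0.047, 1],
  ],
)

```text
t: 3.5
eef_pos: [0.4715, 0.1152, 0.2314]
tool_rot: [-0.499, 0.501, -0.501, 0.499]
contact_force: [1.2, 0.9, 0.1]
width: 0.0854
```

move_arm(
  targets=[
    [-2, 25, 0, 0, 1],
    [0, 25, 0, 0, 1],
    [0, 25, 0, 0, 1],
    [0, 25, 0, 0, 1],
    [0, 25, 0, 0, 1],
    [0, 25, 0, 0, 1],
    [0, 20, 0, 0, 1],
    [0, 10, 0, 0, 1],
  ],
)

```text
t: 4.17
eef_pos: [0.4692, 0.1177, 0.0489]
tool_rot: [-0.501, 0.501, -0.5, 0.498]
contact_force: [-0.7, 0.3, 1.1]
width: 0.0854
```

```bash
python3 - <<'E'
from h import *
p=bot.read_camera("scene");save(p,"s3.png",(185,85,305,205),5)
t=bot.read_camera("top");save(t,"t3.png",(140,170,300,270),5)
o=bot.get_obs();print(o["eef_pos"],o["contact_force"],proj(p,o["eef_pos"]),proj(t,o["eef_pos"]))
E
```

```text
[0.46953614 0.11809129 0.04983064] [-0.85318553 -0.0390976   1.30613624] [241.15272806 172.32354248] [209.49493507 225.31992693]
```

View pics/s3.png

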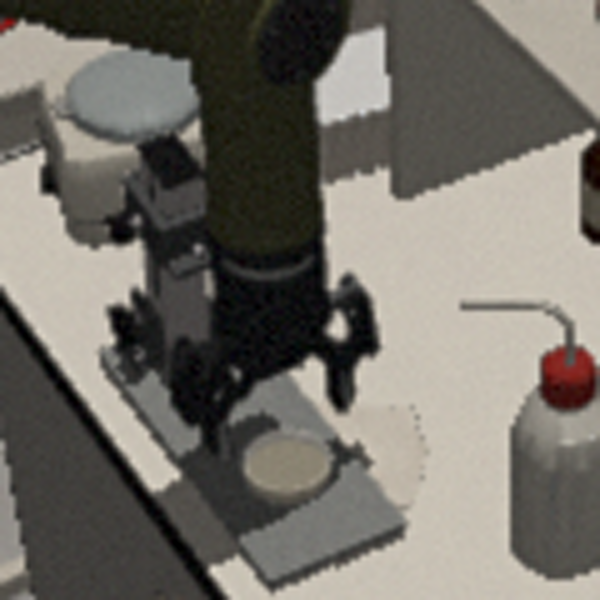

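View pics/t3.png

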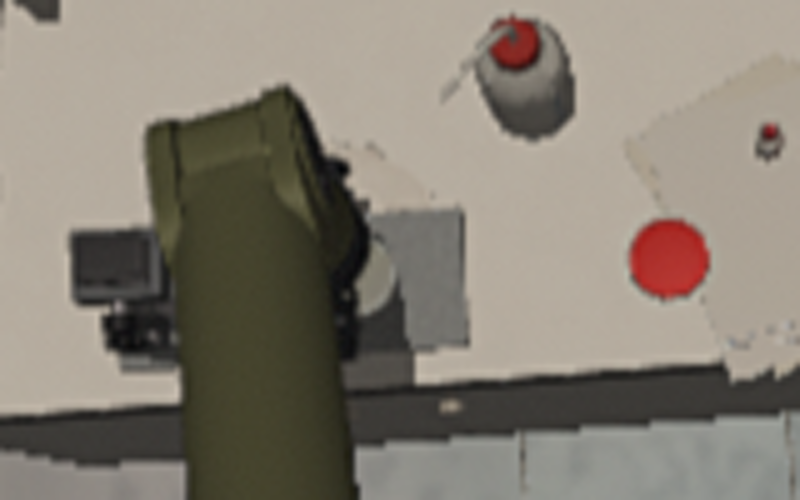

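The jaws straddle the dish (s3 crop (288,465)), so I'll go down and close.

move_arm(
  targets=[
    [0, 10, 2, 0, 1],
    [0, 10, 0, 0, 1],
    [0, 8, 0, 0, 1],
    [0, 6, 0, 0, 1],
    [0, 0, 0, 0, 0.7],
    [0, 0, 0, 0, 0.4],
    [0, 0, 0, 0, 0.1],
    [0, 0, 0, 0, -0.2],
  ],
)

```text
t: 4.93
eef_pos: [0.4734, 0.1197, 0.0182]
tool_rot: [-0.5, 0.5, -0.5, 0.5]
contact_force: [-1.3, -1.1, 3.5]
width: 0.0567
```

move_arm(
  targets=[
    [0, 0, 0, 0, -0.4],
    [0, 0, 0, 0, -0.4],
    [0, 0, 0, 0, -0.4],
    [0, 0, 0, 0, -0.4],
    [0, 0, 0, 0, -0.4],
    [0, 0, 0, 0, -0.4],
    [0, 0, 0, 0, -0.4],
    [0, 0, 0, 0, -0.4],
  ],
)

```text
t: 5.6
eef_pos: [0.4734, 0.1197, 0.0182]
tool_rot: [-0.499, 0.5, -0.5, 0.5]
contact_force: [-0.3, -0.9, 6.9]
width: 0.0572
```

```bash
python3 - <<'E'
from h import *
p=bot.read_camera("scene");save(p,"s4.png",(205,125,285,205),7)
E
```

```text
(no output)
```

View pics/s4.png

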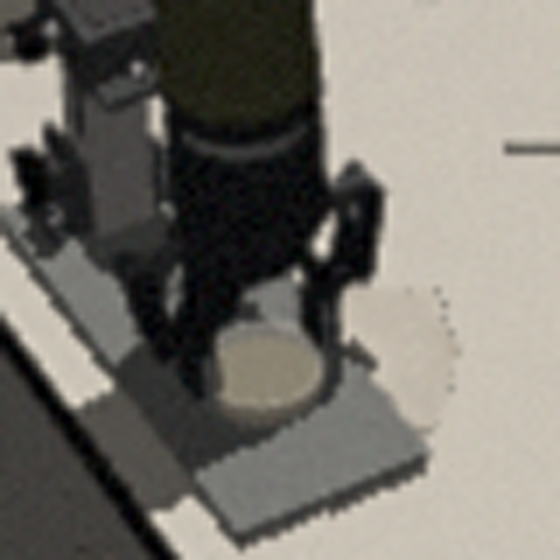

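The dish sits between both pads (crop centre (268,370)). I'll lift slowly and check.

move_arm(
  targets=[
    [0, -2, 0, 0, -0.4],
    [0, -3, 0, 0, -0.4],
    [0, -4, 0, 0, -0.4],
    [0, -4, 0, 0, -0.4],
    [0, -4, 0, 0, -0.4],
    [0, -4, 0, 0, -0.4],
    [0, -4, 0, 0, -0.4],
    [0, 0, 0, 0, -0.4],
  ],
)

```text
t: 6.32
eef_pos: [0.4734, 0.1198, 0.0433]
tool_rot: [-0.499, 0.5, -0.5, 0.501]
contact_force: [0.4, -0.3, -0.0]
width: 0.0571
```

```bash
python3 - <<'E'
from h import *
p=bot.read_camera("scene");save(p,"s5.png",(205,125,285,205),7)
o=bot.get_obs();print(o["eef_pos"],o["contact_force"],o["width"])
E
```

```text
[0.47315989 0.11973342 0.042903  ] [0.1735021  0.04590522 0.47684091] 0.05662478103285796
```

View pics/s5.png

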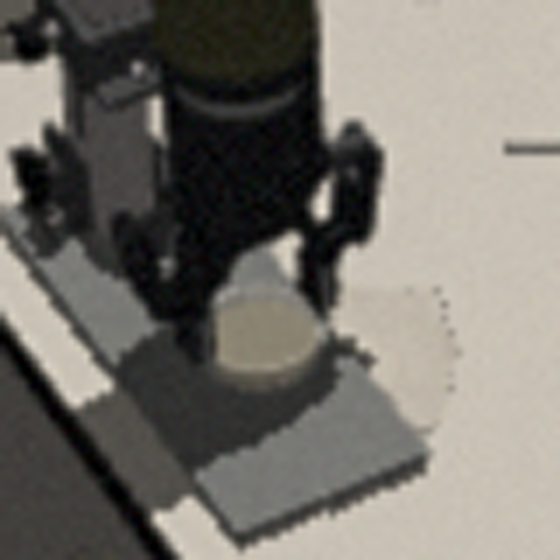

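Dish lifted, level (crop (268,335), the board shows beneath it). Now over to the bare bench beyond the free end.

move_arm(
  targets=[
    [8, -5, 0, 0, -0.4],
    [16, -3, 0, 0, -0.4],
    [21, 0, 0, 0, -0.4],
    [23, 0, 0, 0, -0.4],
    [23, 0, 0, 0, -0.4],
    [21, 0, 0, 0, -0.4],
    [16, 0, 0, 0, -0.4],
    [8, 0, 0, 0, -0.4],
  ],
)

```text
t: 7.03
eef_pos: [0.4723, -0.0196, 0.0505]
tool_rot: [0.499, -0.501, 0.501, -0.499]
contact_force: [0.9, -0.1, -0.5]
width: 0.0568
```

move_arm(
  targets=[
    [0, 5, 0, 0, -0.4],
    [0, 8, 0, 0, -0.4],
    [0, 9, 0, 0, -0.4],
    [0, 9, 0, 0, -0.4],
    [0, 6, 0, 0, -0.4],
    [0, 4, 0, 0, -0.4],
    [0, 2, 0, 0, -0.4],
    [0, 0, 0, 0, -0.4],
  ],
)

```text
t: 7.7
eef_pos: [0.4723, -0.0163, 0.0067]
tool_rot: [0.5, -0.5, 0.5, -0.5]
contact_force: [0.3, -0.3, -0.4]
width: 0.0568
```

Lower the last few mm, open gently.

move_arm(
  targets=[
    [0, 1, 0, 0, -0.4],
    [0, 1, 0, 0, -0.4],
    [0, 1, 0, 0, -0.4],
    [0, 0, 0, 0, -0.4],
    [0, 0, 0, 0, 0.4],
    [0, 0, 0, 0, 0.5],
    [0, 0, 0, 0, 0.7],
    [0, 0, 0, 0, 1],
  ],
)

```text
t: 8.37
eef_pos: [0.4728, -0.0165, 0.0044]
tool_rot: [-0.5, 0.5, -0.5, 0.5]
contact_force: [-0.3, 0.2, 0.6]
width: 0.0826
```

move_arm(
  targets=[
    [0, 0, 0, 0, 1],
    [0, 0, 0, 0, 1],
    [0, 0, 0, 0, 1],
    [0, -4, 0, 0, 1],
    [0, -10, 0, 0, 1],
    [0, -15, 0, 0, 1],
    [0, -20, 0, 0, 1],
    [0, -25, 0, 0, 1],
  ],
)

```text
t: 9.03
eef_pos: [0.4718, -0.0168, 0.079]
tool_rot: [0.501, -0.5, 0.5, -0.499]
contact_force: [0.1, 0.3, -0.2]
width: 0.0852
```

```bash
python3 - <<'E'
from h import *
p=bot.read_camera("scene");save(p,"s6.png",(185,105,305,225),5)
o=bot.get_obs();print(o["eef_pos"],o["contact_force"],o["width"],o["qpos"].round(2))
for r in bot.regions_of("dish",p):
    ys,xs=np.nonzero(r["pixels"]);print(r["conf"],ray(p,[xs.mean(),ys.mean()],.009),xs.mean(),ys.mean())
E
```

```text
[ 0.47573507 -0.01676004  0.08412362] [ 2.2541503  -0.2023335   2.14708856] 0.08523049256216436 [-0.59  0.08  0.59  2.07 -0.05  1.    0.03]
0.66 [ 0.4709099  -0.01982402  0.009     ] 261.5708333333333 205.38333333333333
0.65 [ 0.46675448 -0.12522187  0.009     ] 276.6163793103448 226.56896551724137
```

View pics/s6.png

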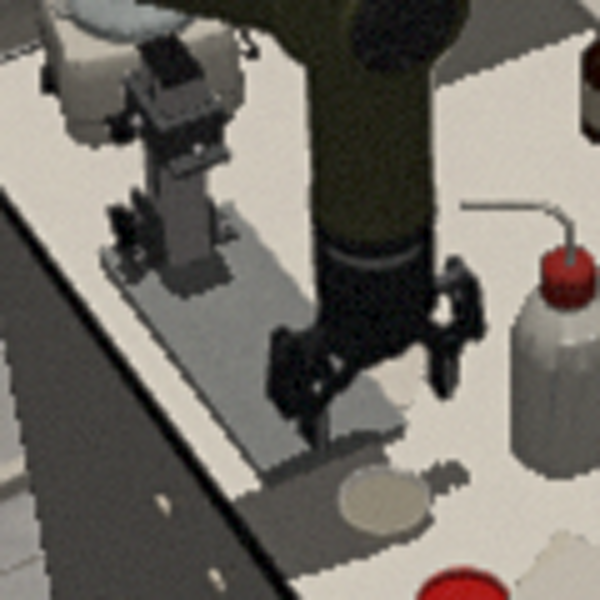

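Dish stands on the bench at about (0.472,-0.018) (s6 crop (385,500)). Next I'll find the square's pose by fitting its model to the masks.

```bash
cat > sq.py <<'E'
from h import *
def boxes():
    def b(x0,x1,y0,y1,z0,z1):return np.array([[x,y,z] for x in(x0,x1) for y in(y0,y1) for z in(z0,z1)])
    return [b(-.165,0,-.0075,.0075,0,.026),b(-.025,0,-.003,.003,0,.105)]
def render(p,x,y,yaw,z=0,K=4):
    c,s=np.cos(yaw),np.sin(yaw);m=np.zeros((420*K,560*K),np.uint8)
    for B in boxes():
        W=B@np.array([[c,-s,0],[s,c,0],[0,0,1]]).T+[x,y,z]
        uv=np.array([proj(p,w) for w in W])
        h=cv2.convexHull(((uv+.5)*K-.5).astype(np.float32))
        cv2.fillConvexPoly(m,np.round(h).astype(np.int32),1)
    return cv2.resize(m.astype(np.float32),(560,420),interpolation=cv2.INTER_AREA)
E
python3 - <<'E'
from sq import *
from scipy.optimize import minimize
P=[]
for n in("scene","top"):
    p=bot.read_camera(n);rs=bot.regions_of("square",p);rs=[r for r in rs if r["pixels"].sum()<700]
    print(n,[(r["conf"],r["pixels"].sum()) for r in rs])
    if rs:P.append((n,p,rs[0]["pixels"].astype(np.float32)))
def cost(v,PP):
    return sum(np.abs(render(p,v[0]/1e3,v[1]/1e3,v[2]/100)-m).sum() for n,p,m in PP)
v0=[455,-275,100*(np.pi/2-.24)]
for PP in (P,P[:1],P[1:]):
    if PP:
        best=min((minimize(cost,[v0[0],v0[1],v0[2]+d],args=(PP,),method="Nelder-Mead",options=dict(initial_simplex=np.array(v0)+[0,0,d]+np.array([[0,0,0],[8,0,0],[0,8,0],[0,0,6]]))) for d in(-4,0,4)),key=lambda r:r.fun)
        print([q[0] for q in PP],best.x,best.fun,"yaw off +y:",np.pi/2-best.x[2]/100)
        if len(PP)==len(P):
            for n,p,m in P:
                im=p["image"].copy();r=render(p,best.x[0]/1e3,best.x[1]/1e3,best.x[2]/100)
                e=cv2.Canny((r>.5).astype(np.uint8)*255,50,100)>0
                K=6;x0,y0=285,200
                big=cv2.resize(im[200:310,285:365],None,fx=K,fy=K,interpolation=cv2.INTER_CUBIC)
                R=cv2.resize(r[200:310,285:365],None,fx=K,fy=K)
                cs,_=cv2.findContours((R>.5).astype(np.uint8),cv2.RETR_EXTERNAL,cv2.CHAIN_APPROX_NONE)
                cv2.drawContours(big,cs,-1,(0,255,0),1)
                M=cv2.resize(m[200:310,285:365],None,fx=K,fy=K)
                cs,_=cv2.findContours((M>.5).astype(np.uint8),cv2.RETR_EXTERNAL,cv2.CHAIN_APPROX_NONE)
                cv2.drawContours(big,cs,-1,(255,0,0),1)
                cv2.imwrite(f"pics/fit_{n}.png",big[:,:,::-1][:600])
E
```

```text
scene [(0.65, np.int64(454))]
top [(0.53, np.int64(188))]
['scene', 'top'] [ 458.590484   -268.13486463  131.85803033] 132.3125 yaw off +y: 0.25221602354453565
['scene'] [ 457.36052437 -269.90931269  131.77342368] 53.5 yaw off +y: 0.2530620899684848
['top'] [ 460.20398049 -273.35615601  130.7775426 ] 60.0 yaw off +y: 0.2630209008090745
```

```bash
python3 -c "
import cv2,numpy as np
a=cv2.imread('pics/fit_scene.png');b=cv2.imread('pics/fit_top.png')
cv2.imwrite('pics/fit2.png',cv2.resize(np.hstack([a[:600,:400],b[:600,:400]]),(800,600)))"
```

```text
(no output)
```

View pics/fit2.png

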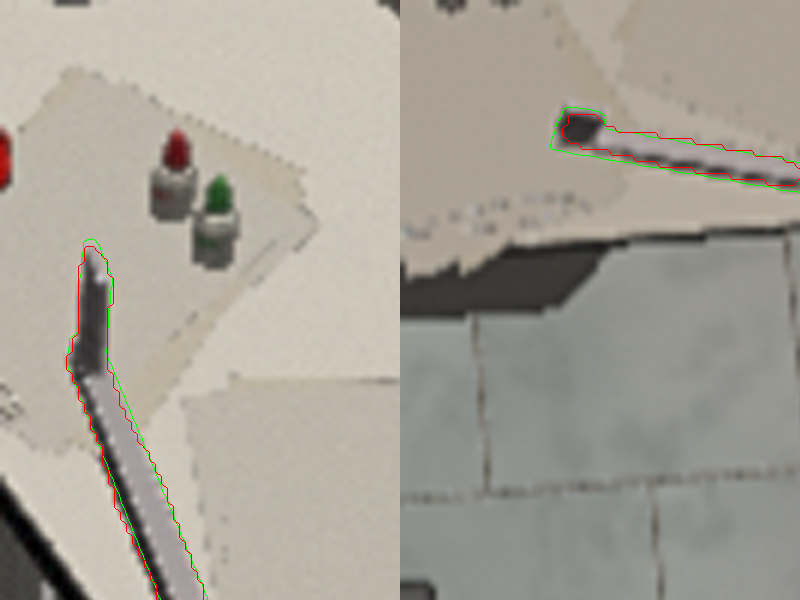

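The fit is good in both pictures: corner (0.4585,-0.271), yaw 0.255 off +y. I'll grip the stock at x=-115, i.e. world (0.4295,-0.382).

```bash
python3 - <<'E'
from h import *
plan([.4295,-.3823,.19],-0.255,16,1)
E
```

```text
from [ 0.4722 -0.0164  0.078 ] -0.0 F [-0.4  0.2  0.6] w 0.0856 spin tot 0.25499632986961895
[[22.9, -7.0, -2.7, np.float64(0.016), 1], [22.9, -7.0, -2.3, np.float64(0.016), 1], [22.9, -7.0, -1.9, np.float64(0.016), 1], [23.0, -7.0, -1.6, np.float64(0.016), 1], [23.0, -7.0, -1.2, np.float64(0.016), 1], [23.0, -7.0, -0.8, np.float64(0.016), 1], [23.0, -7.0, -0.5, np.float64(0.016), 1], [23.0, -7.0, -0.1, np.float64(0.016), 1]]
[[23.0, -7.0, 0.3, np.float64(0.016), 1], [23.0, -7.0, 0.6, np.float64(0.016), 1], [23.0, -7.0, 1.0, np.float64(0.016), 1], [23.0, -7.0, 1.4, np.float64(0.016), 1], [23.0, -7.0, 1.8, np.float64(0.016), 1], [22.9, -7.0, 2.1, np.float64(0.016), 1], [22.9, -7.0, 2.5, np.float64(0.016), 1], [22.9, -7.0, 2.8, np.float64(0.016), 1]]
```

move_arm(
  targets=[
    [22, -15, -3, 0.016, 1],
    [23, -15, -2, 0.016, 1],
    [23, -15, -2, 0.016, 1],
    [23, -15, -2, 0.016, 1],
    [23, -15, -1, 0.016, 1],
    [23, -15, -1, 0.016, 1],
    [23, -15, 0, 0.016, 1],
    [23, -7, 0, 0.016, 1],
  ],
)

```text
t: 10.0
eef_pos: [0.4514, -0.2, 0.1912]
tool_rot: [0.467, -0.531, 0.531, -0.467]
contact_force: [0.4, -0.9, 0.4]
width: 0.0854
```

move_arm(
  targets=[
    [23, 0, 0, 0.016, 1],
    [23, 0, 1, 0.016, 1],
    [23, 0, 1, 0.016, 1],
    [23, 0, 1, 0.016, 1],
    [23, 0, 2, 0.016, 1],
    [23, 0, 2, 0.016, 1],
    [23, 0, 2, 0.016, 1],
    [23, 0, 3, 0.015, 1],
  ],
)

```text
t: 10.67
eef_pos: [0.4288, -0.3825, 0.1891]
tool_rot: [-0.433, 0.56, -0.559, 0.432]
contact_force: [-0.6, -0.1, -0.4]
width: 0.0855
```

```bash
python3 - <<'E'
from h import *
plan([.4295,-.3823,.06],-0.255,8,1)
print(bot.get_obs()["qpos"].round(2))
E
```

```text
from [ 0.4288 -0.3825  0.1891] -0.2557 F [-0.6 -0.1 -0.4] w 0.0855 spin tot -0.0007456024096783587
[[-0.1, 16.1, 0.1, np.float64(-0.0), 1], [-0.0, 16.1, 0.1, np.float64(-0.0), 1], [-0.1, 16.1, 0.1, np.float64(-0.0), 1], [-0.0, 16.2, 0.1, np.float64(-0.0), 1], [-0.1, 16.1, 0.1, np.float64(-0.0), 1], [-0.0, 16.2, 0.1, np.float64(-0.0), 1], [-0.1, 16.1, 0.0, np.float64(-0.0), 1], [-0.0, 16.2, 0.1, np.float64(-0.0), 1]]
[-0.11  0.26  0.93  1.73 -0.22  1.27  0.61]
```

move_arm(
  targets=[
    [0, 20, 0, 0, 1],
    [0, 20, 0, 0, 1],
    [0, 20, 0, 0, 1],
    [0, 20, 0, 0, 1],
    [0, 20, 0, 0, 1],
    [0, 20, 0, 0, 1],
    [0, 15, 0, 0, 1],
    [0, 9, 0, 0, 1],
  ],
)

```text
t: 11.33
eef_pos: [0.4278, -0.3806, 0.0432]
tool_rot: [-0.433, 0.561, -0.558, 0.432]
contact_force: [-0.2, 0.8, -0.2]
width: 0.0856
```

```bash
python3 - <<'E'
from h import *
o=bot.get_obs();print(o["eef_pos"])
p=bot.read_camera("scene");save(p,"s7.png",(265,220,365,320),6)
p=bot.read_camera("top");save(p,"t7.png",(265,170,385,260),6)
E
```

```text
[ 0.42781433 -0.38063532  0.0432129 ]
```

View pics/s7.png

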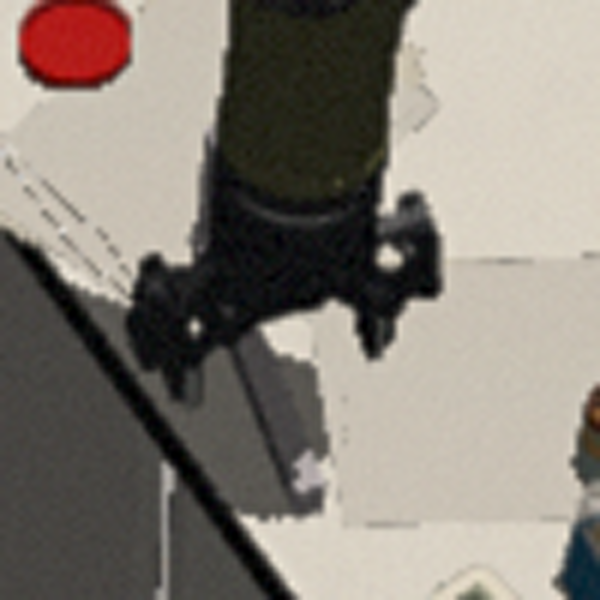

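View pics/t7.png

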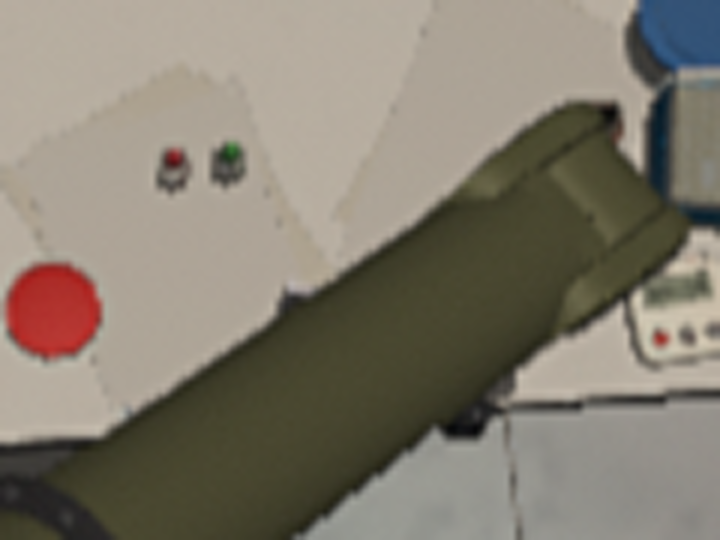

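Stock lies midway between the fingers (s7 crop: fingers (185,385) and (375,345), stock (270,400)). Descend and close.

move_arm(
  targets=[
    [0, 10, 0, 0, 1],
    [0, 10, 0, 0, 1],
    [0, 9, 0, 0, 1],
    [0, 7, 0, 0, 1],
    [0, 2, 0, 0, 1],
    [0, 0, 0, 0, 0.5],
    [0, 0, 0, 0, 0.2],
    [0, 0, 0, 0, -0.1],
  ],
)

```text
t: 12.1
eef_pos: [0.4299, -0.3823, 0.0087]
tool_rot: [0.432, -0.559, 0.56, -0.432]
contact_force: [-0.0, -1.0, 0.5]
width: 0.0516
```

move_arm(
  targets=[
    [0, 0, 0, 0, -0.3],
    [0, 0, 0, 0, -0.5],
    [0, 0, 0, 0, -0.6],
    [0, 0, 0, 0, -0.8],
    [0, 0, 0, 0, -1],
    [0, 0, 0, 0, -1],
    [0, 0, 0, 0, -1],
    [0, 0, 0, 0, -1],
  ],
)

```text
t: 12.77
eef_pos: [0.4297, -0.382, 0.0088]
tool_rot: [0.432, -0.559, 0.56, -0.433]
contact_force: [-1.2, 0.6, 6.0]
width: 0.0139
```

move_arm(
  targets=[
    [0, 0, 0, 0, -1],
    [0, 0, 0, 0, -1],
    [0, 0, 0, 0, -1],
    [0, 0, 0, 0, -1],
    [0, 0, 0, 0, -1],
    [0, 0, 0, 0, -1],
    [0, 0, 0, 0, -1],
    [0, 0, 0, 0, -1],
  ],
)

```text
t: 13.43
eef_pos: [0.4298, -0.3821, 0.0088]
tool_rot: [0.432, -0.559, 0.56, -0.433]
contact_force: [-0.8, 1.8, 5.6]
width: 0.0135
```

move_arm(
  targets=[
    [0, -2, 0, 0, -1],
    [0, -4, 0, 0, -1],
    [0, -6, 0, 0, -1],
    [0, -10, 0, 0, -1],
    [0, -15, 0, 0, -1],
    [0, -18, 0, 0, -1],
    [0, -18, 0, 0, -1],
    [0, -10, 0, 0, -1],
  ],
)

```text
t: 14.1
eef_pos: [0.4301, -0.3828, 0.0937]
tool_rot: [0.432, -0.559, 0.561, -0.433]
contact_force: [1.4, 0.2, -5.3]
width: 0.0133
```

```bash
python3 - <<'E'
from h import *
o=bot.get_obs();print(o["eef_pos"],o["contact_force"],o["wrist_torque"],o["width"])
p=bot.read_camera("scene");save(p,"s8.png",(245,190,365,310),5);save(p,"s8c.png",(190,85,290,205),5)
t=bot.read_camera("top");save(t,"t8.png",(150,195,250,255),8)
E
```

```text
[ 0.43007346 -0.38279338  0.0936979 ] [ 1.42693696  0.16361069 -5.34280671] [-0.26874315 -0.00354504 -0.01184342] 0.013270687273264574
```

View pics/s8.png

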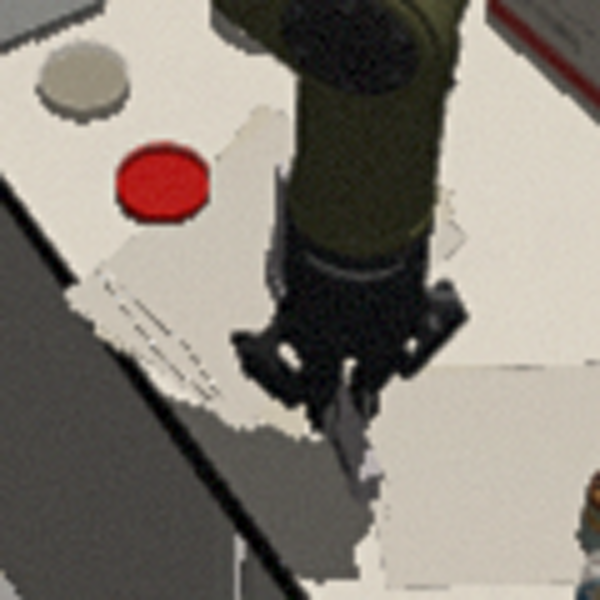

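View pics/s8c.png

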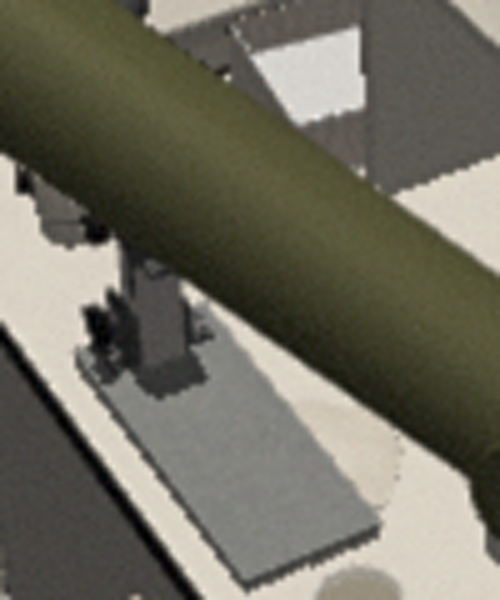

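View pics/t8.png

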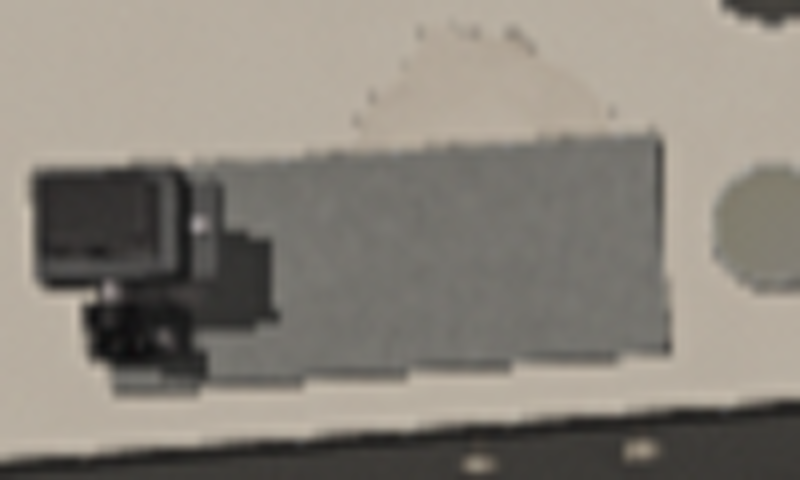

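```bash
python3 - <<'E'
from h import *
s=bot.read_camera("scene");t=bot.read_camera("top")
T=lambda x,y:np.array([x/8+150,y/8+195])-.45
S=lambda x,y:np.array([x/5+190,y/5+85])-.4
def show(n,l,p,f):
    a=[ray(p,f(*q),.015) for q in l];print(n,np.round(a,4).tolist(),"slope dx/dy",(a[1]-a[0])[0]/(a[1]-a[0])[1])
show("T back",[(220,161),(655,135)],t,T)
show("T front",[(210,381),(665,353)],t,T)
show("T free",[(657,137),(668,350)],t,T)
show("S front",[(80,362),(246,578)],s,S)
show("S free",[(246,578),(376,522)],s,S)
show("S colbase",[(135,360),(188,352)],s,S)
R=bot.regions_of("column",s);print([(r["conf"],r["pixels"].sum()) for r in R])
im=s["image"].copy();im[R[0]["pixels"]]=(0,255,0)
save({"image":im},"s9c.png",(195,120,245,180),12)
save(s,"s9.png",(195,120,245,180),12)
E
```

```text
T back [[0.5275, 0.2489, 0.015], [0.5241, 0.036, 0.015]] slope dx/dy 0.01610203169703435
T front [[0.4198, 0.2564, 0.015], [0.4165, 0.0367, 0.015]] slope dx/dy 0.01502914394757238
T free [[0.523, 0.035, 0.015], [0.4178, 0.0352, 0.015]] slope dx/dy -567.3029983615618
S front [[0.4109, 0.2882, 0.015], [0.4139, 0.0357, 0.015]] slope dx/dy -0.011651410883242614
S free [[0.4139, 0.0357, 0.015], [0.5159, 0.0356, 0.015]] slope dx/dy -895.0965108257228
S colbase [[0.4466, 0.2694, 0.015], [0.484, 0.257, 0.015]] slope dx/dy -3.0357389040401292
[(0.74, np.int64(251))]
```

View pics/s9.png

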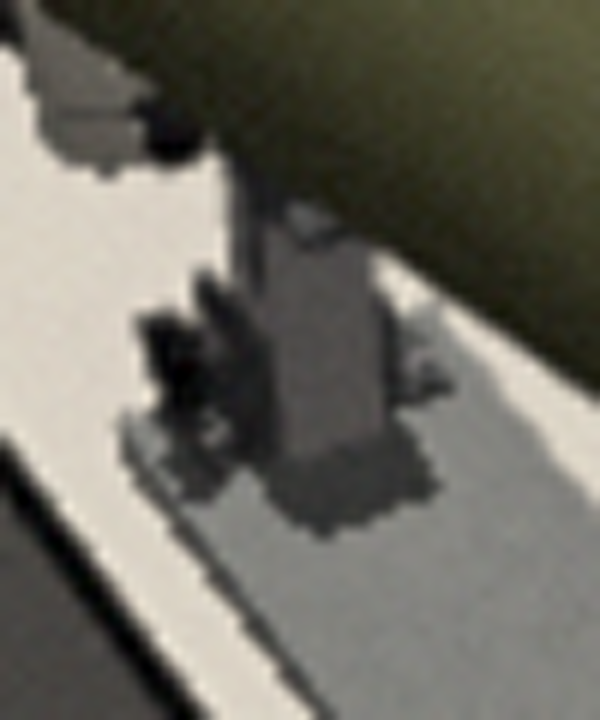

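```bash
python3 - <<'E'
from h import *
s=bot.read_camera("scene")
for q in((283,458),(385,435)):
    u=np.array([q[0]/12+195,q[1]/12+120])-.46;print(ray(s,u,.015))
plan([.466,.066,.10],0,24,-1,)
E
```

```text
[0.44870363 0.26114217 0.015     ]
[0.48022867 0.25431265 0.015     ]
from [ 0.4289 -0.3811  0.0901] -0.2548 F [-0.2 -0.6 -6. ] w 0.0135 spin tot -0.25480640269853394
[[-18.4, -0.4, -3.2, np.float64(-0.011), -1], [-18.5, -0.4, -3.0, np.float64(-0.011), -1], [-18.5, -0.4, -2.8, np.float64(-0.011), -1], [-18.5, -0.4, -2.6, np.float64(-0.011), -1], [-18.5, -0.4, -2.4, np.float64(-0.011), -1], [-18.6, -0.4, -2.2, np.float64(-0.011), -1], [-18.6, -0.4, -2.0, np.float64(-0.011), -1], [-18.6, -0.4, -1.8, np.float64(-0.011), -1]]
[[-18.6, -0.4, -1.6, np.float64(-0.011), -1], [-18.6, -0.4, -1.4, np.float64(-0.011), -1], [-18.7, -0.4, -1.1, np.float64(-0.011), -1], [-18.7, -0.4, -0.9, np.float64(-0.011), -1], [-18.7, -0.4, -0.7, np.float64(-0.011), -1], [-18.7, -0.4, -0.5, np.float64(-0.011), -1], [-18.7, -0.4, -0.3, np.float64(-0.011), -1], [-18.7, -0.4, -0.1, np.float64(-0.011), -1]]
[[-18.7, -0.4, 0.1, np.float64(-0.011), -1], [-18.7, -0.4, 0.3, np.float64(-0.011), -1], [-18.7, -0.4, 0.5, np.float64(-0.011), -1], [-18.7, -0.5, 0.7, np.float64(-0.011), -1], [-18.6, -0.4, 0.8, np.float64(-0.011), -1], [-18.7, -0.5, 1.1, np.float64(-0.011), -1], [-18.6, -0.4, 1.3, np.float64(-0.011), -1], [-18.6, -0.5, 1.4, np.float64(-0.011), -1]]
```

move_arm(
  targets=[
    [-10, -2, -3, -0.011, -1],
    [-19, -1, -3, -0.011, -1],
    [-19, -1, -3, -0.011, -1],
    [-19, -1, -3, -0.011, -1],
    [-19, -1, -2, -0.011, -1],
    [-19, -1, -2, -0.011, -1],
    [-19, -1, -2, -0.011, -1],
    [-19, -1, -2, -0.011, -1],
  ],
)

```text
t: 15.07
eef_pos: [0.4397, -0.236, 0.0997]
tool_rot: [-0.457, 0.54, -0.539, 0.457]
contact_force: [0.7, -0.6, -5.4]
width: 0.0136
```

move_arm(
  targets=[
    [-19, 0, -2, -0.011, -1],
    [-19, 0, -1, -0.011, -1],
    [-19, 0, -1, -0.011, -1],
    [-19, 0, -1, -0.011, -1],
    [-19, 0, -1, -0.011, -1],
    [-19, 0, -1, -0.011, -1],
    [-19, 0, 0, -0.011, -1],
    [-19, 0, 0, -0.011, -1],
  ],
)

```text
t: 15.73
eef_pos: [0.4518, -0.0848, 0.0997]
tool_rot: [-0.48, 0.52, -0.519, 0.48]
contact_force: [0.7, 0.1, -5.6]
width: 0.0136
```

```bash
python3 - <<'E'
from h import *
plan([.466,.070,.10],0,8,-1)
print(bot.get_obs()["qpos"].round(2))
E
```

```text
from [ 0.4518 -0.0848  0.0997] -0.078 F [ 0.7  0.1 -5.6] w 0.0136 spin tot -0.07796262797237974
[[-19.4, -0.0, 0.3, np.float64(-0.01), -1], [-19.4, -0.0, 0.4, np.float64(-0.01), -1], [-19.4, -0.1, 0.6, np.float64(-0.01), -1], [-19.4, -0.0, 0.9, np.float64(-0.01), -1], [-19.4, -0.1, 1.0, np.float64(-0.01), -1], [-19.4, -0.0, 1.2, np.float64(-0.01), -1], [-19.4, -0.1, 1.5, np.float64(-0.01), -1], [-19.4, -0.0, 1.6, np.float64(-0.01), -1]]
[-0.59  0.02  0.73  2.08 -0.01  1.05  0.07]
```

move_arm(
  targets=[
    [-20, 0, 0, -0.01, -1],
    [-20, 0, 0, -0.01, -1],
    [-20, 0, 1, -0.01, -1],
    [-20, 0, 1, -0.01, -1],
    [-20, 0, 1, -0.01, -1],
    [-20, 0, 1, -0.01, -1],
    [-19, 0, 1, -0.01, -1],
    [-16, 0, 2, -0.008, -1],
  ],
)

```text
t: 16.4
eef_pos: [0.4656, 0.0701, 0.0996]
tool_rot: [0.501, -0.5, 0.499, -0.5]
contact_force: [0.1, 0.1, -6.6]
width: 0.0132
```

```bash
cat >> sq.py <<'E'
def over(p,x,y,yaw,z,name,box,K):
    x0,y0,x1,y1=box
    big=cv2.resize(p["image"][y0:y1,x0:x1],None,fx=K,fy=K,interpolation=cv2.INTER_CUBIC)
    c,s=np.cos(yaw),np.sin(yaw)
    for B,col in zip(boxes(),((0,255,0),(255,255,0))):
        W=B@np.array([[c,-s,0],[s,c,0],[0,0,1]]).T+[x,y,z]
        uv=(np.array([proj(p,w) for w in W])-[x0,y0]+.5)*K
        for i in range(8):
            for j in range(i+1,8):
                if bin(i^j).count("1")==1: cv2.line(big,tuple(int(v) for v in uv[i]),tuple(int(v) for v in uv[j]),col,1)
    cv2.imwrite("pics/"+name,big[:,:,::-1])
E
python3 - <<'E'
from sq import *
o=bot.get_obs();e=o["eef_pos"];print(e,o["contact_force"],o["wrist_torque"],o["qpos"].round(2))
p=bot.read_camera("scene");over(p,e[0],e[1]+.115,np.pi/2,e[2]-.0088,"s10.png",(190,85,270,205),6)
save(p,"s10r.png",(190,85,270,185),7)
p=bot.read_camera("top");save(p,"t10.png",(130,170,270,260),5)
E
```

```text
[0.46557362 0.07005137 0.09960718] [ 0.14180149  0.14160444 -6.56241533] [-0.15472421 -0.04696859 -0.01201231] [-0.76  0.05  0.57  2.06 -0.03  1.05 -0.17]
```

View pics/s10.png

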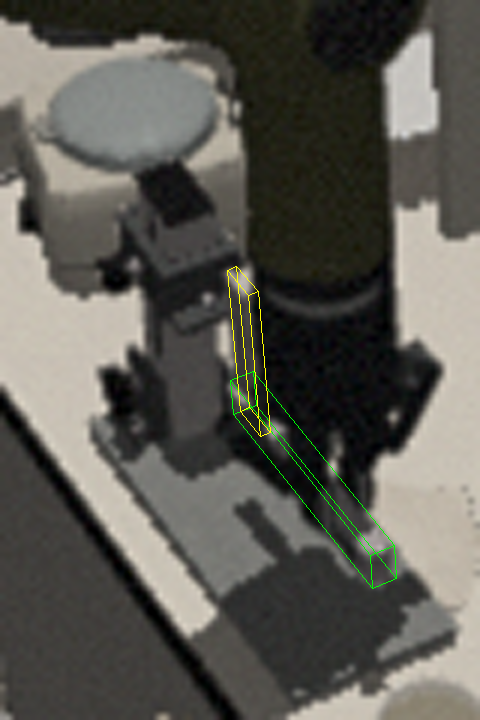

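View pics/s10r.png

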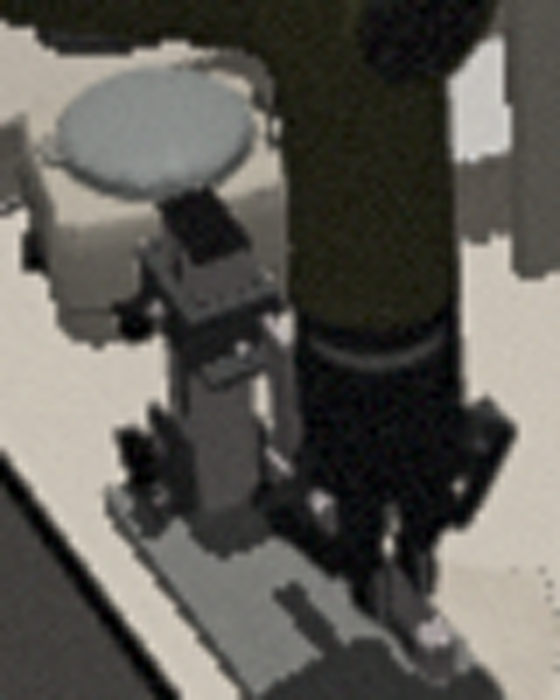

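View pics/t10.png

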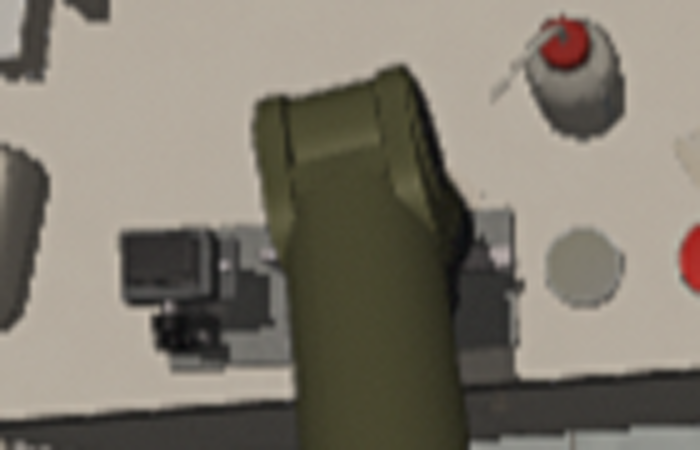

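The square hangs as predicted (overlay matches blade and stock; blade at (247,350) in s10). It's clear of the carriage, so I'll lower it.

move_arm(
  targets=[
    [0, 6, 0, 0, -1],
    [0, 10, 0, 0, -1],
    [0, 12, 0, 0, -1],
    [0, 12, 0, 0, -1],
    [0, 12, 0, 0, -1],
    [0, 8, 0, 0, -1],
    [0, 6, 0, 0, -1],
    [0, 3, 0, 0, -1],
  ],
)

```text
t: 17.17
eef_pos: [0.4662, 0.0676, 0.0301]
tool_rot: [-0.5, 0.501, -0.5, 0.499]
contact_force: [-0.2, -0.6, -5.1]
width: 0.0136
```

```bash
python3 - <<'E'
from sq import *
o=bot.get_obs();e=o["eef_pos"];print(e,o["contact_force"],o["wrist_torque"],o["qpos"].round(2))
p=bot.read_camera("scene");over(p,e[0],e[1]+.115,np.pi/2,e[2]-.0088,"s11.png",(200,105,270,205),6)
save(p,"s11r.png",(200,105,270,205),6)
import cv2
cv2.imwrite("pics/s11b.png",np.hstack([cv2.imread("pics/s11r.png"),cv2.imread("pics/s11.png")])[:600,:800] if 0 else cv2.resize(np.hstack([cv2.imread("pics/s11r.png"),cv2.imread("pics/s11.png")]),(800,571)))
E
```

```text
[0.46618401 0.06758482 0.03010765] [-0.17922677 -0.63278016 -5.11407583] [-0.26052959  0.01719572 -0.04328706] [-0.73  0.16  0.57  2.11 -0.11  0.89 -0.1 ]
```

View pics/s11b.png

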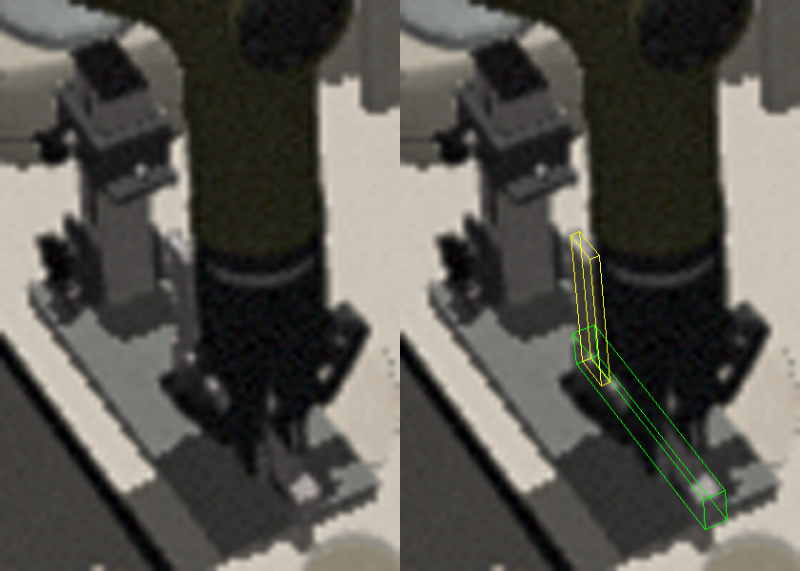

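move_arm(
  targets=[
    [0, 1, 0, 0, -1],
    [0, 1, 0, 0, -1],
    [0, 1, 0, 0, -1],
    [0, 1, 0, 0, -1],
    [0, 0.5, 0, 0, -1],
    [0, 0, 0, 0, -1],
    [0, 0, 0, 0, -1],
    [0, 0, 0, 0, -1],
  ],
)

```text
t: 17.88
eef_pos: [0.467, 0.0685, 0.0269]
tool_rot: [0.5, -0.5, 0.5, -0.5]
contact_force: [0.9, -0.6, -5.3]
width: 0.0133
```

move_arm(
  targets=[
    [0, 1, 0, 0, -1],
    [0, 1, 0, 0, -1],
    [0, 0.5, 0, 0, -1],
    [0, 0.5, 0, 0, -1],
    [0, 0, 0, 0, -1],
    [0, 0, 0, 0, -1],
    [0, 0, 0, 0, -1],
    [0, 0, 0, 0, -1],
  ],
)

```text
t: 18.55
eef_pos: [0.467, 0.0684, 0.0239]
tool_rot: [0.5, -0.5, 0.5, -0.5]
contact_force: [-1.0, -0.4, -3.5]
width: 0.0135
```

move_arm(
  targets=[
    [-4, 0, 0, 0, -1],
    [-7, 0, 0, 0, -1],
    [-8, 0, 0, 0, -1],
    [-8, 0, 0, 0, -1],
    [-8, 0, 0, 0, -1],
    [-8, 0, 0, 0, -1],
    [-5, 0, 0, 0, -1],
    [-2, 0, 0, 0, -1],
  ],
)

```text
t: 19.22
eef_pos: [0.467, 0.1199, 0.0238]
tool_rot: [-0.5, 0.5, -0.5, 0.5]
contact_force: [-0.1, -1.6, -2.9]
width: 0.0139
```

```bash
python3 - <<'E'
from sq import *
o=bot.get_obs();e=o["eef_pos"];print(e,o["contact_force"],o["wrist_torque"],o["qpos"].round(2))
p=bot.read_camera("scene");over(p,e[0],e[1]+.115,np.pi/2,e[2]-.0088,"s12.png",(200,105,270,205),6)
save(p,"s12r.png",(200,105,270,205),6)
cv2.imwrite("pics/s12b.png",cv2.resize(np.hstack([cv2.imread("pics/s12r.png"),cv2.imread("pics/s12.png")]),(800,571)))
p=bot.read_camera("top");save(p,"t12.png",(150,190,250,260),7)
E
```

```text
[0.4669703  0.11992996 0.02384459] [-0.08728174 -1.60643252 -2.90290009] [-0.30743445 -0.00413738 -0.03918294] [-0.79  0.2   0.53  2.09 -0.13  0.88 -0.19]
```

View pics/s12b.png

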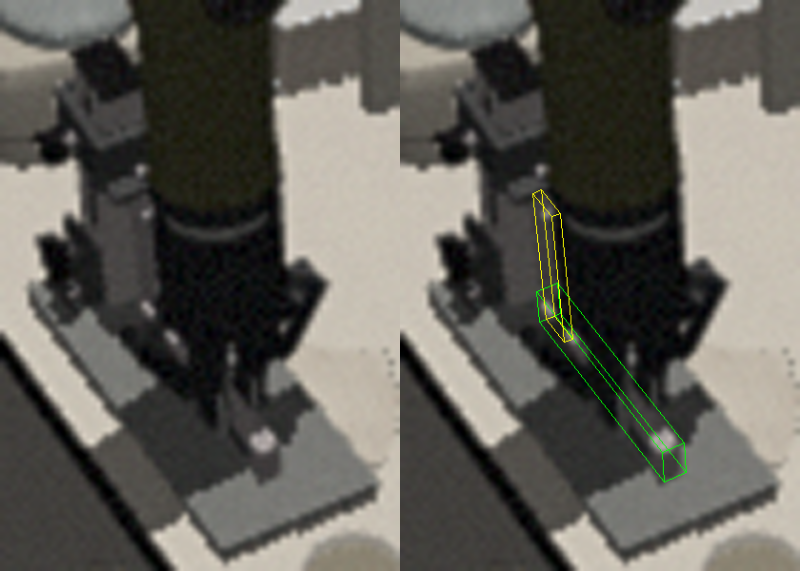

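View pics/t12.png

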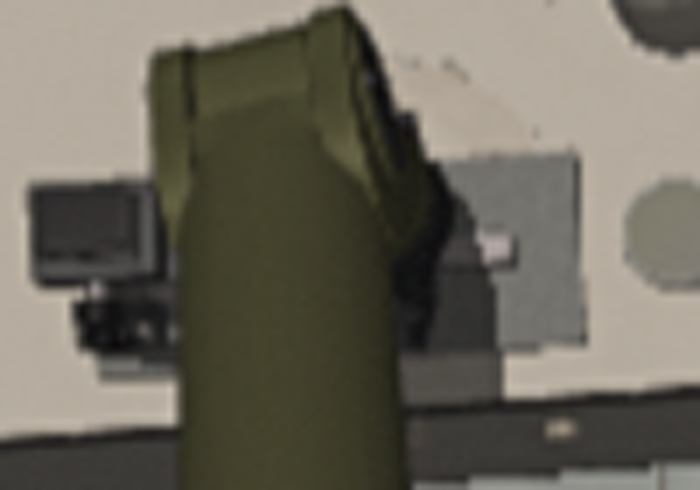

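The square is on the board along the mid-line (t12 stock end (497,248), board edges at rows 155 and 345). Now I'll press in slowly.

move_arm(
  targets=[
    [-2, 0, 0, 0, -1],
    [-2, 0, 0, 0, -1],
    [-2, 0, 0, 0, -1],
    [-1.5, 0, 0, 0, -1],
    [-1.5, 0, 0, 0, -1],
    [-1.5, 0, 0, 0, -1],
    [-1.5, 0, 0, 0, -1],
    [0, 0, 0, 0, -1],
  ],
)

```text
t: 19.98
eef_pos: [0.467, 0.1305, 0.0238]
tool_rot: [0.5, -0.5, 0.5, -0.5]
contact_force: [-0.3, -1.9, -4.6]
width: 0.0131
```

move_arm(
  targets=[
    [-1, 0, 0, 0, -1],
    [-1, 0, 0, 0, -1],
    [-1, 0, 0, 0, -1],
    [-1, 0, 0, 0, -1],
    [-1, 0, 0, 0, -1],
    [0, 0, 0, 0, -1],
    [0, 0, 0, 0, -1],
    [0, 0, 0, 0, -1],
  ],
)

```text
t: 20.65
eef_pos: [0.4672, 0.1337, 0.024]
tool_rot: [0.5, -0.5, 0.501, -0.499]
contact_force: [-0.8, -5.7, 0.1]
width: 0.0135
```

move_arm(
  targets=[
    [-1, 0, 0, 0, -1],
    [-1, 0, 0, 0, -1],
    [-1, 0, 0, 0, -1],
    [-1, 0.5, 0, 0, -1],
    [0, 0, 0, 0, -1],
    [0, 0, 0, 0, -1],
    [0, 0, 0, 0, -1],
    [0, 0, 0, 0, -1],
  ],
)

```text
t: 21.32
eef_pos: [0.4675, 0.1375, 0.0237]
tool_rot: [0.5, -0.5, 0.501, -0.499]
contact_force: [-0.6, -5.4, 1.2]
width: 0.0136
```

```bash
python3 - <<'E'
from sq import *
o=bot.get_obs();e=o["eef_pos"];print(e,o["contact_force"],o["wrist_torque"],o["qpos"].round(2))
p=bot.read_camera("scene");over(p,e[0],e[1]+.115,np.pi/2,e[2]-.0088,"s13.png",(200,105,270,205),6)
save(p,"s13r.png",(200,105,270,205),6)
cv2.imwrite("pics/s13b.png",cv2.resize(np.hstack([cv2.imread("pics/s13r.png"),cv2.imread("pics/s13.png")]),(800,571)))
E
```

```text
[0.46745572 0.13748285 0.02372256] [-0.58554736 -5.43820507  1.21714748] [-1.38454903  0.15645638 -0.00766376] [-0.82  0.21  0.52  2.08 -0.13  0.89 -0.23]
```

View pics/s13b.png

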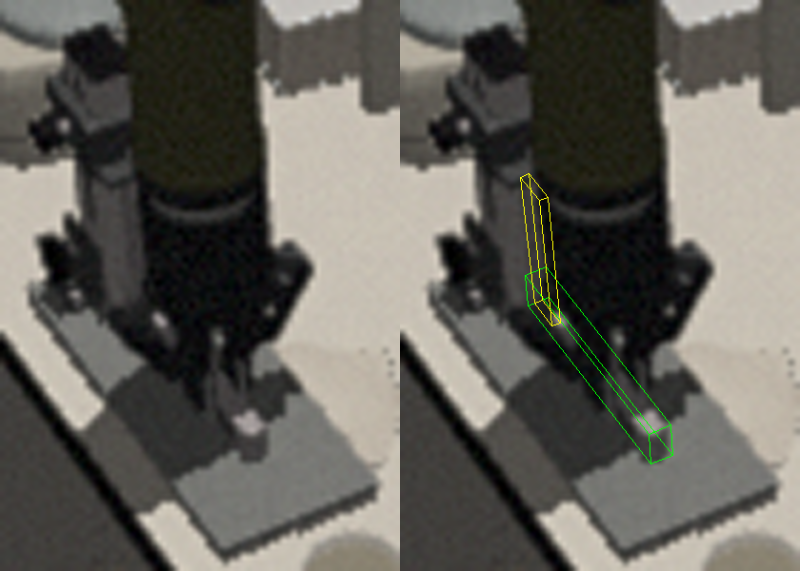

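move_arm(
  targets=[
    [-1, 0, 0, 0, -1],
    [-1, 0, 0, 0, -1],
    [-0.5, 0, 0, 0, -1],
    [-0.5, 0.5, 0, 0, -1],
    [0, 0, 0, 0, -1],
    [0, 0, 0, 0, -1],
    [0, 0, 0, 0, -1],
    [0, 0, 0, 0, -1],
  ],
)

```text
t: 22.03
eef_pos: [0.4676, 0.1395, 0.0238]
tool_rot: [0.5, -0.5, 0.501, -0.499]
contact_force: [-2.8, -9.7, 6.6]
width: 0.0132
```

move_arm(
  targets=[
    [-1, 0, 0, 0, -1],
    [-0.5, 0, 0, 0, -1],
    [-0.5, 0, 0, 0, -1],
    [0, 0, 0, 0, -1],
    [0, 0, 0, 0, -1],
    [0, 0, 0, 0, -1],
    [0, 0, 0, 0, -1],
    [0, 0, 0, 0, -1],
  ],
)

```text
t: 22.7
eef_pos: [0.4676, 0.1396, 0.0238]
tool_rot: [0.501, -0.5, 0.502, -0.498]
contact_force: [-2.5, -14.6, 9.4]
width: 0.0132
```

```bash
python3 - <<'E'
from sq import *
o=bot.get_obs();e=o["eef_pos"];print(e,o["contact_force"],o["wrist_torque"])
M=Rn.from_quat(o["tool_rot"]).as_matrix();print(M.round(4))
p=bot.read_camera("scene");K=10;box=(200,100,260,160)
big=cv2.resize(p["image"][100:160,200:260],None,fx=K,fy=K,interpolation=cv2.INTER_CUBIC)
raw=big.copy()
def ln(a,b,c):
    q=[tuple(int(v) for v in (proj(p,w)-[200,100]+.5)*K) for w in(a,b)];cv2.line(big,q[0],q[1],c,1)
for th,c in((0,(0,255,0)),(.06,(255,255,0)),(.12,(255,0,0))):
    def P(x,d,h): # d behind face, h above board
        y=d-.034;z=h-.03
        return [x,.2546+.034+y*np.cos(th)-z*np.sin(th),.015+.03+z*np.cos(th)+y*np.sin(th)]
    for x in(.4525,.4825):
        ln(P(x,0,0),P(x,0,.12),c)
    ln(P(.4525,.044,.05),P(.4525,.044,.19),c)
    ln(P(.4525,.044,.19),P(.4825,.044,.19),c);ln(P(.4525,0,.19),P(.4825,0,.19),c)
cv2.imwrite("pics/col14.png",big[:,:,::-1])
save(p,"s14r.png",(200,100,260,160),10)
t=bot.read_camera("top");save(t,"t14.png",(140,190,250,260),7)
for n,q in(("s",p),("t",t)):
    for r in bot.regions_of("dish",q):
        ys,xs=np.nonzero(r["pixels"]);print(n,r["conf"],ray(q,[xs.mean(),ys.mean()],.009))
E
```

```text
[0.46759405 0.13955841 0.02377734] [ -2.46585447 -14.62355528   9.35576628] [-2.8136244   0.54729189  0.08587924]
[[-3.7e-03 -8.0e-04  1.0e+00]
 [-1.0e+00 -5.0e-03 -3.7e-03]
 [ 5.0e-03 -1.0e+00 -8.0e-04]]
s 0.73 [ 0.46689683 -0.12523751  0.009     ]
s 0.68 [ 0.47049537 -0.01995292  0.009     ]
s 0.53 [ 0.56391641 -0.19830962  0.009     ]
t 0.71 [ 0.47245538 -0.12509626  0.009     ]
```

View pics/col14.png

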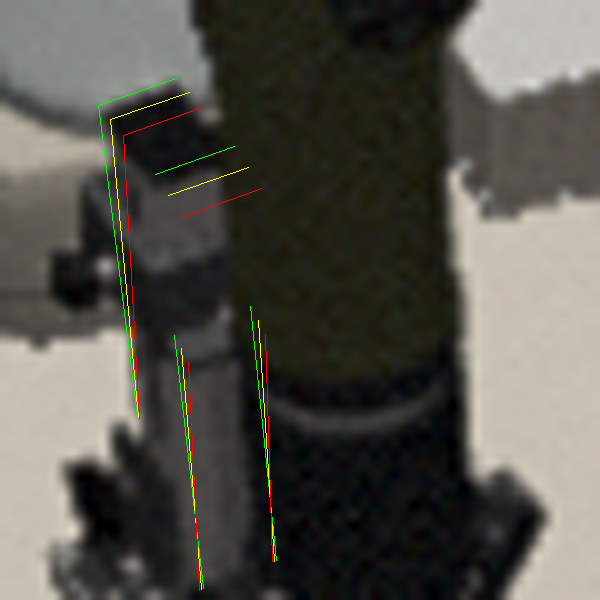

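View pics/t14.png

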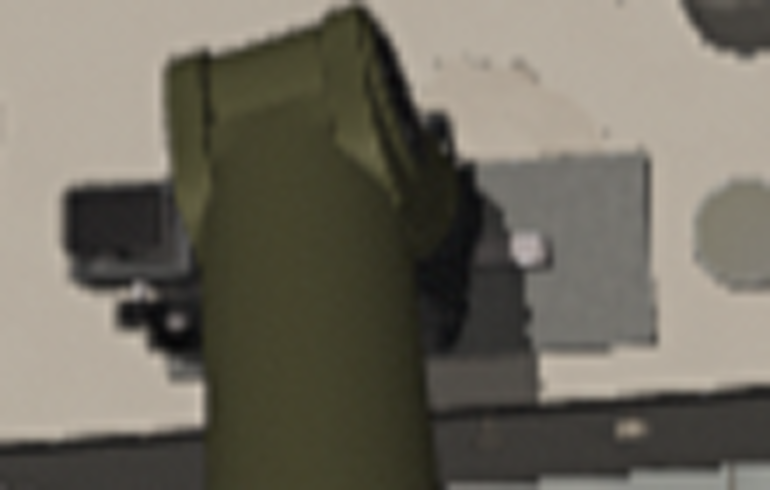

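```bash
python3 - <<'E'
from sq import *
p=bot.read_camera("scene");o=bot.get_obs();e=o["eef_pos"]
c=p["image"][100:160,200:250].astype(float)
c=np.clip(c/110,0,1)**.6*255
big=cv2.resize(c.astype(np.uint8),None,fx=10,fy=10,interpolation=cv2.INTER_CUBIC)
cv2.imwrite("pics/c15.png",big[:,:,::-1])
E
```

```text
(no output)
```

View pics/c15.png

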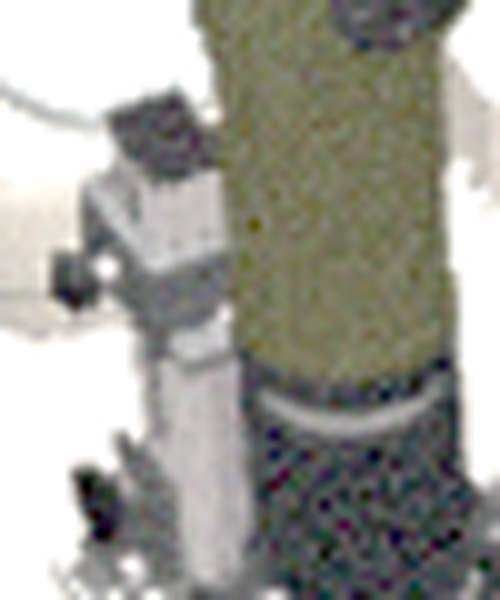

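```bash
python3 - <<'E'
from sq import *
p=bot.read_camera("scene");t=bot.read_camera("top")
def P(x,d,h,th):
    y=d-.034;z=h-.03
    return [x,.2546+.034+y*np.cos(th)-z*np.sin(th),.045+z*np.cos(th)+y*np.sin(th)]
def match(now,oldfile,f,box,b,K=4):
    old=cv2.imread("pics/"+oldfile)  # f-times crop from box
    g=cv2.cvtColor(cv2.resize(old,None,fx=K/f,fy=K/f,interpolation=cv2.INTER_AREA if f>K else cv2.INTER_CUBIC),cv2.COLOR_BGR2GRAY)
    n=cv2.resize(cv2.cvtColor(now["image"],cv2.COLOR_RGB2GRAY)[box[1]:box[1]+150,box[0]:box[0]+200],None,fx=K,fy=K,interpolation=cv2.INTER_CUBIC)
    x0,y0,x1,y1=[int((v-o)*K) for v,o in zip(b,(box[0],box[1])*2)]
    tm=g[y0:y1,x0:x1];m=12*4
    s=n[max(0,y0-m):y1+m,max(0,x0-m):x1+m]
    r=cv2.matchTemplate(s,tm,cv2.TM_CCOEFF_NORMED);_,v,_,l=cv2.minMaxLoc(r)
    return (np.array(l)-[min(m,x0),min(m,y0)])/K,round(v,3)
# initial cap region in s1 (4x, origin 185,85): cap approx (105..185,105..190)->px
print("scene cap shift",match(p,"s1.png",4,(185,85),(209,110,228,131)))
print("scene cap small",match(p,"s1.png",4,(185,85),(211,111,222,122)))
print("top cap shift",match(t,"t1.png",4,(140,170),(152,214,168,232)))
print("static check board free end scene",match(p,"s1.png",4,(185,85),(240,185,262,204)),"top",match(t,"t1.png",4,(140,170),(222,205,238,242)))
for th in(0.03,0.015,0,-.015,-.03):
    print(th,"pred scene",[ (proj(p,P(.467,d,h,th))-proj(p,P(.467,d,h,.12))).round(2) for d,h in((.02,.19),(0,.15))],"top",[ (proj(t,P(.467,d,h,th))-proj(t,P(.467,d,h,.12))).round(2) for d,h in((.02,.19),)])
E
```

```text
scene cap shift (array([-2.25, -2.75]), 0.541)
scene cap small (array([-2.  , -2.75]), 0.853)
top cap shift (array([-4.75,  0.  ]), 0.959)
static check board free end scene (array([0., 0.]), 0.911) top (array([0., 0.]), 1.0)
0.03 pred scene [array([-1.95, -2.8 ]), array([-1.48, -2.56])] top [array([-4.38,  0.2 ])]
0.015 pred scene [array([-2.27, -3.24]), array([-1.73, -2.97])] top [array([-5.11,  0.24])]
0 pred scene [array([-2.59, -3.67]), array([-1.98, -3.38])] top [array([-5.83,  0.29])]
-0.015 pred scene [array([-2.91, -4.09]), array([-2.22, -3.78])] top [array([-6.55,  0.33])]
-0.03 pred scene [array([-3.23, -4.5 ]), array([-2.47, -4.17])] top [array([-7.27,  0.38])]
```

The push force rises without further travel, but template matching puts the column lean at about 0.025, so it isn't square yet. The square is probably pitched back slightly in the grip. I'll press the stock down harder and re-measure.

```bash
cat > lean.py <<'E'
from sq import *
from scipy.optimize import brentq
def P(x,d,h,th):
    y=d-.034;z=h-.03
    return [x,.2546+.034+y*np.cos(th)-z*np.sin(th),.045+z*np.cos(th)+y*np.sin(th)]
def match(now,oldfile,f,box,b,K=8,m=10):
    old=cv2.imread("pics/"+oldfile)
    g=cv2.cvtColor(cv2.resize(old,None,fx=K/f,fy=K/f,interpolation=cv2.INTER_CUBIC),cv2.COLOR_BGR2GRAY)
    n=cv2.resize(cv2.cvtColor(now["image"],cv2.COLOR_RGB2GRAY)[box[1]:box[1]+150,box[0]:box[0]+200],None,fx=K,fy=K,interpolation=cv2.INTER_CUBIC)
    x0,y0,x1,y1=[int((v-o)*K) for v,o in zip(b,(box[0],box[1])*2)]
    tm=g[y0:y1,x0:x1];m*=K
    s=n[max(0,y0-m):y1+m,max(0,x0-m):x1+m]
    r=cv2.matchTemplate(s,tm,cv2.TM_CCOEFF_NORMED);_,v,_,l=cv2.minMaxLoc(r)
    return (np.array(l)-[min(m,x0),min(m,y0)])/K,round(v,3)
def lean():
    o=bot.get_obs();print("TCP",o["eef_pos"].round(4),"F",o["contact_force"].round(1),"T",o["wrist_torque"].round(2),"w",round(float(o["width"]),4),"t",round(float(o["t"]),2))
    M=Rn.from_quat(o["tool_rot"]).as_matrix();print("tool y",M[:,1].round(4))
    p=bot.read_camera("scene");t=bot.read_camera("top")
    s1,v1=match(p,"s1.png",4,(185,85),(211,111,222,122));s2,v2=match(t,"t1.png",4,(140,170),(152,214,168,232))
    f=lambda q,th,k,h=.19:(proj(q,P(.467,.02,h,th))-proj(q,P(.467,.02,h,.12)))[k]
    print("scene",s1,v1,"lean by rows",brentq(lambda a:f(p,a,1)-s1[1],-.1,.15).__round__(4)," top",s2,v2,"lean",brentq(lambda a:f(t,a,0)-s2[0],-.1,.15).__round__(4))
    return p,t
E
python3 -c "
from lean import *
lean()"
```

```text
TCP [0.4676 0.1395 0.0238] F [ -2.8 -14.5   9.3] T [-2.77  0.57  0.11] w 0.0134 t 23.05
tool y [-7.0e-04 -4.9e-03 -1.0e+00]
scene [-2.125 -2.875] 0.853 lean by rows 0.0275  top [-4.875  0.125] 0.96 lean 0.0198
```

move_arm(
  targets=[
    [0, 1, 0, 0, -1],
    [0, 1, 0, 0, -1],
    [0, 1, 0, 0, -1],
    [0, 1, 0, 0, -1],
    [0, 0, 0, 0, -1],
    [0, 0, 0, 0, -1],
    [0, 0, 0, 0, -1],
    [0, 0, 0, 0, -1],
  ],
)

```text
t: 23.82
eef_pos: [0.4677, 0.1396, 0.0236]
tool_rot: [0.501, -0.501, 0.501, -0.497]
contact_force: [-14.6, -18.3, 46.6]
width: 0.0133
```

```bash
python3 -c "
from lean import *
lean()"
```

```text
TCP [0.4677 0.1396 0.0236] F [-14.6 -18.3  46.6] T [-3.84  3.43  0.13] w 0.0133 t 23.82
tool y [-0.0032 -0.0033 -1.    ]
scene [-2.125 -2.875] 0.853 lean by rows 0.0275  top [-4.875  0.125] 0.959 lean 0.0198
```

```bash
python3 - <<'E'
from lean import *
p=bot.read_camera("scene");t=bot.read_camera("top")
def en(q,b,K,n):
    c=q["image"][b[1]:b[3],b[0]:b[2]].astype(float);c=np.clip(c/90,0,1)**.6*255
    return cv2.resize(c.astype(np.uint8),None,fx=K,fy=K,interpolation=cv2.INTER_CUBIC)[:,:,::-1]
a=en(p,(204,104,234,140),13,"");b=en(t,(145,210,175,246),13,"")
cv2.imwrite("pics/c16.png",np.hstack([a,b]))
# predicted pixel of column-top & carriage corners upright, in crop coords
for nm,q,o in(("scene",p,(204,104)),("top",t,(145,210))):
    for h,w,d0 in((.19,.015,0),(.16,.025,-.025)):
        print(nm,h,[((proj(q,P(.4675+sx*w,d,h,0))-o+.5)*13).round(0).tolist() for sx in(-1,1) for d in(d0,.044)])
E
```

```text
scene 0.19 [[150.0, 175.0], [76.0, 85.0], [253.0, 138.0], [178.0, 49.0]]
scene 0.16 [[169.0, 331.0], [53.0, 188.0], [340.0, 269.0], [221.0, 128.0]]
top 0.19 [[223.0, 216.0], [55.0, 229.0], [221.0, 103.0], [54.0, 116.0]]
top 0.16 [[350.0, 263.0], [92.0, 283.0], [346.0, 80.0], [90.0, 99.0]]
```

View pics/c16.png

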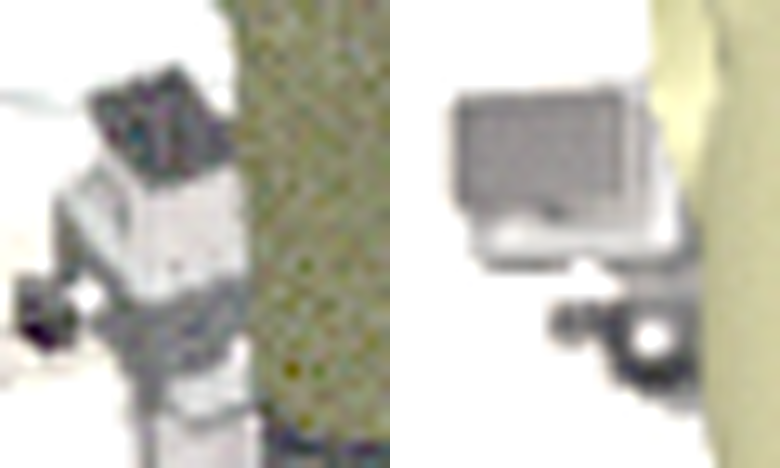

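Pressing down hard changed neither the position nor the lean, and the reaction acts under the gripper. So the stock is flat, and board friction from the downward load is what stalls the slide. I'll take the downward load off and push further.

move_arm(
  targets=[
    [0, -1, 0, 0, -1],
    [0, -1, 0, 0, -1],
    [0, -1, 0, 0, -1],
    [0, -1, 0, 0, -1],
    [0, -0.5, 0, 0, -1],
    [0, 0, 0, 0, -1],
    [0, 0, 0, 0, -1],
    [0, 0, 0, 0, -1],
  ],
)

```text
t: 24.68
eef_pos: [0.4677, 0.1395, 0.0238]
tool_rot: [0.5, -0.5, 0.502, -0.498]
contact_force: [-2.0, -13.8, 4.2]
width: 0.0136
```

move_arm(
  targets=[
    [0, -0.5, 0, 0, -1],
    [-0.5, 0, 0, 0, -1],
    [-0.5, 0, 0, 0, -1],
    [0, 0, 0, 0, -1],
    [0, 0, 0, 0, -1],
    [0, 0, 0, 0, -1],
    [0, 0, 0, 0, -1],
    [0, 0, 0, 0, -1],
  ],
)

```text
t: 25.35
eef_pos: [0.4675, 0.1395, 0.0238]
tool_rot: [0.501, -0.5, 0.503, -0.497]
contact_force: [-0.8, -15.1, 2.2]
width: 0.0137
```

```bash
python3 -c "
from lean import *
lean()"
```

```text
TCP [0.4675 0.1395 0.0238] F [ -0.8 -15.1   2.2] T [-2.93 -0.01  0.08] w 0.0137 t 25.35
tool y [-9.0e-04 -6.5e-03 -1.0e+00]
scene [-2.125 -2.875] 0.855 lean by rows 0.0275  top [-4.875  0.125] 0.959 lean 0.0198
```

```bash
python3 - <<'E'
from lean import *
p=bot.read_camera("scene")
im=cv2.cvtColor(p["image"],cv2.COLOR_RGB2GRAY).astype(float)
def old(f,K,o,b):
    a=cv2.imread("pics/"+f);a=cv2.resize(a,None,fx=1/K,fy=1/K,interpolation=cv2.INTER_AREA)
    g=np.zeros((420,560));g[o[1]:o[1]+a.shape[0],o[0]:o[0]+a.shape[1]]=cv2.cvtColor(a,cv2.COLOR_BGR2GRAY);return g
def edge(g,rows,c0,c1,lab):
    g=cv2.GaussianBlur(g,(1,0) if 0 else (3,3),.7);pts=[]
    for r in rows:
        d=np.diff(g[r,c0:c1]);i=int(np.argmax(d))
        if 0<i<len(d)-1:
            a,b,c=d[i-1:i+2];off=.5*(a-c)/(a-2*b+c)
            pts.append((r,c0+i+.5+off,b))
    pts=np.array(pts);k=np.polyfit(pts[:,0],pts[:,1],1);res=pts[:,1]-np.polyval(k,pts[:,0])
    ok=np.abs(res)<1;k=np.polyfit(pts[ok,0],pts[ok,1],1)
    print(lab,"slope",k[0].round(4),"at row150",np.polyval(k,150).round(2),"n",ok.sum(),"rms",res[ok].std().round(2));return k
rows=range(140,155)
edge(im,rows,211,224,"now")
edge(old("s1.png",4,(185,85),0),range(142,155),211,224,"s1")
edge(old("s6.png",5,(185,105),0),range(142,155),211,224,"s6")
for th in(0,.02,.06,.12):
    a,b=proj(p,P(.4525,0,.02,th)),proj(p,P(.4525,0,.10,th));print(th,(b-a)[0]/(b-a)[1])
E
```

```text
now slope 0.2106 at row150 217.06 n 9 rms 0.51
s1 slope 0.2709 at row150 216.97 n 9 rms 0.41
s6 slope 0.2693 at row150 216.95 n 9 rms 0.35
0 0.11575595763127552
0.02 0.10529045108134415
0.06 0.08328884155707766
0.12 0.047166935738407106
```

```bash
python3 - <<'E'
from lean import *
t=bot.read_camera("top");p=bot.read_camera("scene")
def old(f,K,o):
    a=cv2.imread("pics/"+f);a=cv2.resize(a,None,fx=1/K,fy=1/K,interpolation=cv2.INTER_AREA)
    g=np.zeros((420,560));g[o[1]:o[1]+a.shape[0],o[0]:o[0]+a.shape[1]]=cv2.cvtColor(a,cv2.COLOR_BGR2GRAY);return g
gn=cv2.cvtColor(t["image"],cv2.COLOR_RGB2GRAY).astype(float)
g1=old("t1.png",4,(140,170));g8=old("t8.png",8,(150,195));g3=old("t3.png",5,(140,170))
def cross(g,rows,c0,c1):
    out=[]
    for r in rows:
        l=g[r,c0:c1];th=(l[0]+l.min())/2;i=int(np.argmax(l<th));out.append(c0+i-1+(l[i-1]-th)/(l[i-1]-l[i]))
    return np.round(out,2)
R=range(219,225)
print("now",cross(gn,R,144,160));print("t1",cross(g1,R,146,165));print("t3",cross(g3,R,146,165))
def crossv(g,cols,r0,r1):
    return cross(g.T,cols,r0,r1)
print("back edge rows now",crossv(gn,range(152,160),208,224),"t1",crossv(g1,range(156,164),208,224))
f=lambda th:proj(t,P(.4675,.044,.19,th))
print("pred",[(th,f(th).round(2)) for th in(.12,.1,.03,.02,.01,0,-.01)])
# scene: cap top-left corner back edge via vertical crossing
s1=old("s1.png",4,(185,85));sn=cv2.cvtColor(p["image"],cv2.COLOR_RGB2GRAY).astype(float)
print("scene rows now",crossv(sn,range(212,219),105,120),"s1",crossv(s1,range(212,222),107,122))
E
```

```text
now [148.56 148.55 148.56 148.57 148.54 148.55]
t1 [153.53 153.65 153.8  153.81 153.8  153.79]
t3 [153.52 153.68 153.8  153.81 153.78 153.79]
back edge rows now [215.91 215.87 215.89 215.93 215.74 215.72 215.67 215.67] t1 [215.69 215.64 215.62 215.62 215.63 215.61 215.59 215.46]
pred [(0.12, array([154.31, 222.32])), (0.1, array([153.35, 222.38])), (0.03, array([150.06, 222.63])), (0.02, array([149.59, 222.67])), (0.01, array([149.13, 222.71])), (0, array([148.67, 222.75])), (-0.01, array([148.21, 222.79]))]
scene rows now [109.78 109.56 108.92 108.83 108.5  108.07 108.86] s1 [111.5  111.88 111.61 111.52 111.24 111.22 111.27 110.65 111.93 113.33]
```

The cap's edge in the top view moved from 153.79 to 148.56 px. That gives a lean of about 0.003 (absolute) to 0.009 (relative to 0.12), so the template value was biased by parallax. The square stays at the same height, a 15 N push produces no more travel, and board normal is about 8 N, so it is seated. One last look before handing in.

```bash
python3 - <<'E'
from lean import *
p=bot.read_camera("scene");save(p,"fin.png",(190,90,390,240),4)
o=bot.get_obs();print(o["t"],o["eef_pos"],o["contact_force"],o["width"])
E
```

```text
25.65 [0.4674464  0.1395448  0.02379364] [  0.26650341 -14.52299274   1.5727566 ] 0.013330099389867416
```

View pics/fin.png

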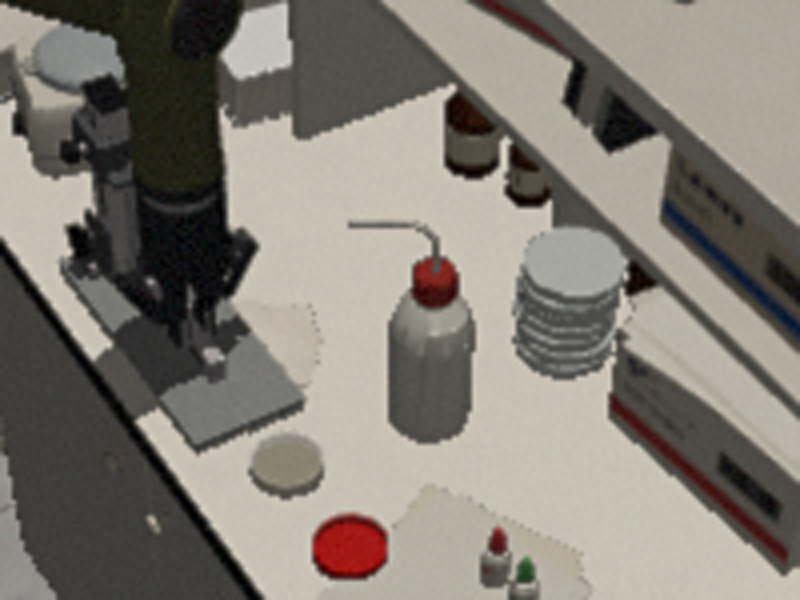

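The square is pressed into the corner, the dish stands flat on the bench at (287,465), and the droppers are untouched. Handing in.

```bash
python3 -c "
from station import bot
print(bot.finish_job())"
```

```text
the job is handed in; nothing more can be done
None
```

I lifted the petri dish level off the board and stood it on the bare bench beyond the board's free end. Then I gripped the try square by its stock, slid it along the board's middle, and pressed it into the corner. I handed in at about 26 s, still gripping and pushing; no verdict was reported.

**Last checks**
- **Push and grip:** about 14.5 N against the column and about 7 N on the board. Width was 13 mm on the 15 mm stock, and it did not move further under more push.
- **Flatness:** the tool was at the height expected for a flat stock, and pressing down with 46 N did not change it. I could not see the blade's tilt directly.
- **Surroundings:** the last picture shows the dish free on the bench and both dropper bottles in place. I did not re-check the amber bottle, timer, tweezers or other dish after the moves.

**One disagreement:** two ways of measuring the column's lean differed. Template matching gave about 0.020–0.028 rad, over the 0.015 limit. The column's top edge in the top camera gave about 0.003–0.009 rad. I trusted the edge, because it fits the square sitting flat and bearing hard, and the template was probably thrown off by parallax.

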